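# Refit the beer dispenser's D-shaped drip tray

### The arm

A 7-joint arm with a two-finger parallel gripper is mounted at the origin on the work surface. World frame = base frame: x ahead of the robot, y to its left, z up, the work surface at z = 0. Lengths are in m, angles in degrees, forces in N, time in s.
With the tool pointing down it reaches from about 0.425 to 0.875 m from the base axis. Payload 4.7 kg.
Tool frame: the origin (TCP) lies on the mounting face of the last link; the fingertips stand 182 mm ahead of it and the grasp point (between the pads) lies 164 mm ahead of it; z points along the fingers, y is the line along which they close (so a half turn about z gives the same grasp; the last joint's range is limited). The gripper opens to 87 mm and grips with 3 to 60 N. Pads are 19 mm wide; open, the fingers measure 117 mm over their backs; the gripper's body (75 mm by 190 mm) begins 51 mm behind the grasp point.
Start: joints at [-67.088, 18.392, -4.016, 83.108, 1.295, 78.541, -3.26], TCP at [0.245, 0.602, 0.405] pointing down, gripper open.
Joint ranges: [-163.93, 163.93], [-17.29, 119.83], [-79.2, 71.16], [3.27, 140.29], [-89.18, 269.18], [5.43, 117.66], [-154.24, 154.24]. Speed limits (degrees/s): [147.25, 147.25, 180, 180, 180, 180, 180].

### API

Orientations are given as [roll, pitch, yaw] about the fixed x, y, z axes, in that order (R = Rz(yaw) Ry(pitch) Rx(roll)).
In Python, from cell import env gives the robot as it stands.
- The arm moves only by the tool servo_tool, never from a script. Its argument "plan" is a list of rows, each an object with "xyz": the shift along the tool's x, y, z in cm, a list of three; "twist": the turn, a rotation vector about the tool's x, y, z in degrees, a list of three; "jaw": the closure, from 0 (fully open) to 1 (shut). In form: [{"xyz": [x, y, z], "twist": [wx, wy, wz], "jaw": jaw}, ...]. A call has 1 to 10 rows; each row is the pose to reach, as a shift and turn from the pose commanded when the call began, along the tool's axes at that moment; what a row does not reach only later rows make up. A row lasts 1/12 s, in which the tool goes at most 41.7 mm and 7.16 degrees, less where a joint would pass 70% of its speed; a pose out of reach is approached as far as the arm can. A call with a gripper value outside its range is refused whole. The fingers move at their own pace and stop on an object; "newtons" is the grip in N (left out, the last holds). Time passes only in rows, so rows that repeat a pose let the fingers close. It gives the time, the measured TCP pose, the force, the opening and the grip force at its end, in the units of the state.
- env.get_obs(): the state, without advancing time (a new reading comes with each control period).
- env.read_camera(name): name is "side" or "top" or "wrist"; returns a dict with "img" (480x640x3 uint8, red, green, blue), "camera_matrix" (3x3 intrinsics, pixels), "R" (3x3) and "t" (3): a world point X has camera coordinates R X + t. Camera axes: x right, y down, z forward; pixel columns grow to the right and rows downward; lengths in m; the calibration is good to about 2 mm. A picture is of the moment at which its call begins. There is no depth.
- env.sign_off(): hands the job in; it is judged then, once.
The state is a dict: "time_s": time; "qpos": joint angles; "joint_velocities": joint speeds; "effort": joint torques, N m; "tool_pos": TCP position; "tool_rot": TCP orientation; "force": force on the tool from outside, world axes, zero at the start; "wrist_torque": the same for the moment, N m; "grip_width": finger opening in m; "grasp_force": force on a finger pad.
Only numpy, scipy, OpenCV 4.12 (cv2) and the standard library are available. Lean on these libraries where they do the work, as an engineer would, in place of code of your own. Each camera call takes 0.05 s, during which the arm holds its last target. There are 200 camera calls.

### The job

Refit the drip tray of the beer dispenser: swing the retaining bar well out of the way, turn the tray so that its blue flat faces the back of the bay, slide it fully home, and swing the bar completely shut in front of it. Slide and turn the tray on the counter without lifting it, and leave everything else standing where it is.

Things in the scene. Friction and masses are not known exactly. Their poses are not given: they have to be found in the camera images.
- tray: Drip tray: open aluminium pan, loose on the counter, 0.25 to 0.5 kg. A disc of 60 mm radius with one side cut off by a straight blue wall, the flat. Walls 4 mm thick, 34 mm tall; floor 5 mm. Origin: centre of the 60 mm circle, on the underside; x axis points to the flat, 45 mm from the origin.
- tray_flat (a point): Middle of the outer face of the tray's flat (tray x = 45 mm), 15 mm above the counter. The flat is 79 mm long.
- tray_rib (a point): Middle of the top of the black upright rib in the tray, above the tray's origin, 50 mm above the counter. The rib runs along the tray's x axis: 70 mm long, 14 mm thick, standing on the tray's floor.
- dispenser: Beer dispenser, fixed: steel foot, brass column (54 mm across, at x = 95 mm), tap spout reaching forward to x = 30 mm, 210 mm up. The foot forms a bay without a floor: the tray slides in on the counter. Origin: where the seated tray's origin belongs, at counter height; x points into the bay and the seated tray has the same yaw.
- bay_back (a point): Middle of the bay's flat back wall (dispenser x = 46 mm, y = 0), 15 mm above the counter. The bay's cheeks, 36 mm tall, are 126 mm apart from the back to dispenser x = -30 mm, then flare outwards to x = -57 mm. A tray whose flat does not face the back stops about 15 mm short.
- bar (a joint): Angle of the brass retaining bar, 0 to 1.9 rad. 0 = shut, lying across the bay's mouth along the dispenser's y axis, just clear of a seated tray's round front. Grows as it swings out, counter-clockwise from above; at 1.57 it points along the dispenser's -x, beside the tray's way in. Stiff pivot: it stays where left; about 1 N at the post moves it.
- bar_pivot (a point): Pivot axis of the bar, at dispenser x = -70 mm, y = -95 mm, 24 mm above the counter. The bar is 10 mm thick, its top 32 mm above the counter, and it ends 143 mm from the pivot axis.
- bar_post (a point): The upright red post on the bar, 14 mm across, 127 mm from the pivot axis. This point is on the post's axis, 75 mm above the counter, 1 mm under its top.
- green_bottle: Bystander: a green glass bottle, 62 mm across, 230 mm tall. Origin: centre of its underside.
- amber_bottle: Bystander: an amber glass bottle, 60 mm across, 210 mm tall. Origin: centre of its underside.
- tumbler: Bystander: a blue ceramic cup without handle, 76 mm across the rim, 95 mm tall. Origin: centre of its underside.
- bowl: Bystander: a white bowl, 116 mm across the rim, 50 mm tall. Origin: centre of its underside.
- shaker: Bystander: a steel cocktail shaker, 84 mm across, 210 mm tall. Origin: centre of its underside.
- coasters: Bystander: a stack of four round coasters, 94 mm across, 26 mm tall. Origin: centre of its underside.
- ball_rack: Bystander: a wooden triangle with 200 mm sides, 35 mm tall, holding three pool balls. Origin: centre of its underside.
Things that resemble listed ones, but are neither listed nor needed, are in the scene too. Of the things that look like the tray, the middle-sized one is meant.

How it is judged:
By the outcome, as a careful person would: the job done as asked, in the order asked, and still so for the second after the job is handed in, with the robot touching nothing.
It also fails if it takes over 72 s, if anything falls off the work surface, if the arm or the gripper's body presses on something with over 40 N, if the wrist force passes 120 N, or if a joint passes its speed limit or range.

## Working session

There is one attempt and no reset: what is moved stays moved. The work goes in short steps, Python scripts to look and compute and a tool call to move; the robot and the scene stay as the last step left them, time stands still between calls to the robot, and variables do not carry over. Pictures are saved under pics/ and viewed, at most 10 in all, crops included, and the job is handed in when it is done.

Besides the shell and the picture viewer there is one more tool, called after "Request:" in YAML: its name, and indented under it one key for each argument. servo_tool: Moves the arm, as the interface text tells. Its arguments: {"type":"object","properties":{"plan":{"type":"array","items":{"type":"object","properties":{"xyz":{"type":"array","items":{"type":"number"}},"twist":{"type":"array","items":{"type":"number"}},"jaw":{"type":"number"}}}},"newtons":{"type":"number"}},"required":["plan"]}

```bash
mkdir -p pics; ls; python3 - <<'E'
from cell import env
import cv2,numpy as np
o=env.get_obs();print(o)
for n in ("top","side"):
    c=env.read_camera(n);cv2.imwrite(f"pics/{n}0.png",c["img"][:,:,::-1]);np.savez(f"{n}0.npz",**c)
    print(n,c["camera_matrix"].round(1).tolist(),(-c["R"].T@c["t"]).round(3),c["R"].round(3).tolist())
E
```

```text
pics
{'time_s': 0.0, 'qpos': array([-67.08705134,  18.43881433,  -4.01398152,  83.17565255,
         1.29486847,  78.54210448,  -3.25892527]), 'joint_velocities': array([ 0.04995769, -0.05976666,  0.10742551,  0.05805383,  0.01011463,
       -0.05083066,  0.08138547]), 'effort': array([-1.40545239e-04, -4.91289890e+01, -4.04150113e-01, -3.12534034e+01,
       -6.40116166e-02,  4.34664753e-02,  1.65463734e-04]), 'tool_pos': array([0.24456287, 0.60200492, 0.40365718]), 'tool_rot': array([-1.79888661e+02,  6.24040074e-03,  1.57896401e+02]), 'force': array([ 0.26031415,  0.65792198, -0.6526495 ]), 'wrist_torque': array([ 0.06189895, -0.02153765, -0.01111085]), 'grasp_force': 0.0, 'grip_width': 0.08733949151629909}
top [[585.6, 0.0, 320.0], [0.0, 585.6, 244.3], [0.0, 0.0, 1.0]] [0.313 0.028 1.851] [[0.007, -1.0, 0.0], [-0.993, -0.007, -0.115], [0.115, 0.001, -0.993]]
side [[470.3, 0.0, 318.6], [0.0, 470.3, 236.3], [0.0, 0.0, 1.0]] [ 0.292 -0.831  0.852] [[0.971, -0.237, -0.016], [-0.168, -0.637, -0.753], [0.168, 0.734, -0.658]]
```

View pics/top0.png

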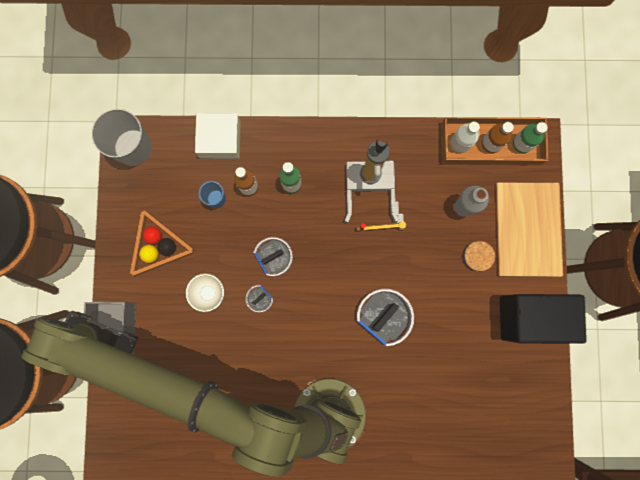

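View pics/side0.png

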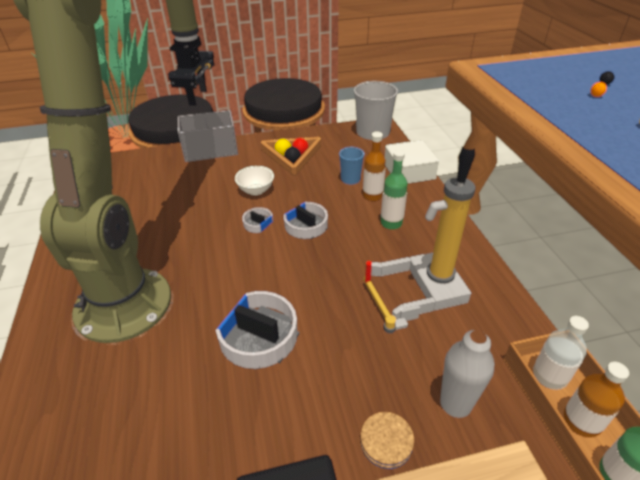

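The top view shows the tray at about (273,257), with its flat facing lower-left. The dispenser is at (370,180), open toward the robot. The bar pivot is near (402,226) and the red post near (363,227), so the bar looks shut.

```bash
cat > h.py <<'E'
import numpy as np,cv2
def ray(c,uv):
    d=c["R"].T@np.linalg.solve(c["camera_matrix"],[uv[0],uv[1],1.]); return -c["R"].T@c["t"],d
def plane(c,uv,z):
    o,d=ray(c,uv); return o+d*(z-o[2])/d[2]
def tri(c1,u1,c2,u2):
    A=[];b=[]
    M=np.zeros((3,3));v=np.zeros(3)
    for c,u in((c1,u1),(c2,u2)):
        o,d=ray(c,u);d/=np.linalg.norm(d);P=np.eye(3)-np.outer(d,d);M+=P;v+=P@o
    return np.linalg.solve(M,v)
def proj(c,X):
    p=c["camera_matrix"]@(c["R"]@np.asarray(X,float)+c["t"]);return p[:2]/p[2]
def mask(c,lo,hi,box):
    h=cv2.cvtColor(c["img"],cv2.COLOR_RGB2HSV);m=cv2.inRange(h,lo,hi);k=np.zeros_like(m);x0,y0,x1,y1=box
    k[y0:y1,x0:x1]=m[y0:y1,x0:x1];return k
def blobs(m,n=3):
    cs,_=cv2.findContours(m,0,2);cs=sorted(cs,key=cv2.contourArea,reverse=True)[:n]
    return [(np.mean(c[:,0],0).round(1).tolist(),cv2.contourArea(c),cv2.boundingRect(c)) for c in cs]
E
python3 - <<'E'
from h import *
t=dict(np.load("top0.npz"));s=dict(np.load("side0.npz"))
for n,c,bt in(("top",t,(340,150,415,240)),("side",s,(350,240,420,340))):
    print(n,"red",blobs(mask(c,(0,170,120),(5,255,255),bt)))
    print(n,"yel",blobs(mask(c,(18,130,120),(32,255,255),bt)))
for n,c,b in(("top",t,(245,230,300,285)),("side",s,(275,195,335,245))):
    print(n,"blue",blobs(mask(c,(100,130,60),(125,255,255),b)),"blk",blobs(mask(c,(0,0,0),(180,255,50),b)))
a=cv2.resize(t["img"][140:290,240:420],None,fx=4,fy=4,interpolation=2)[:, :, ::-1]
b=cv2.resize(s["img"][170:340,270:480],None,fx=3.5,fy=3.5,interpolation=2)[:, :, ::-1]
cv2.imwrite("pics/ta.png",a);cv2.imwrite("pics/sa.png",b)
E
```

```text
top red [([363.0, 224.6], 12.0, (361, 223, 5, 5))]
top yel [([385.0, 225.7], 118.5, (364, 222, 42, 8)), ([357.5, 228.5], 1.0, (357, 228, 2, 2)), ([382.0, 165.0], 0.0, (382, 165, 1, 1))]
side red [([368.3, 272.1], 72.0, (366, 261, 5, 20))]
side yel [([379.6, 303.0], 303.5, (366, 282, 29, 47))]
top blue [([260.4, 263.3], 20.0, (255, 253, 12, 21))] blk [([273.1, 258.0], 3.0, (264, 253, 19, 11))]
side blue [([291.6, 214.4], 59.5, (287, 209, 10, 11)), ([302.4, 205.4], 7.0, (301, 204, 4, 4))] blk [([305.8, 216.9], 181.5, (297, 207, 18, 19))]
```

View pics/ta.png

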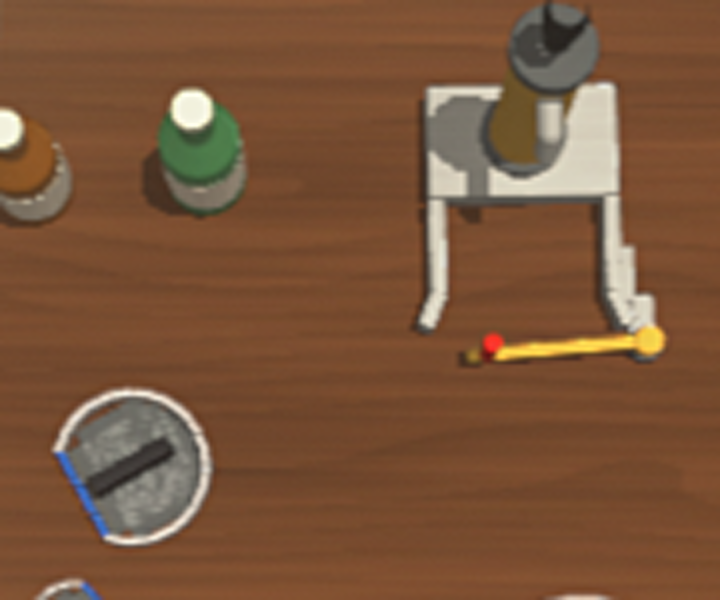

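View pics/sa.png

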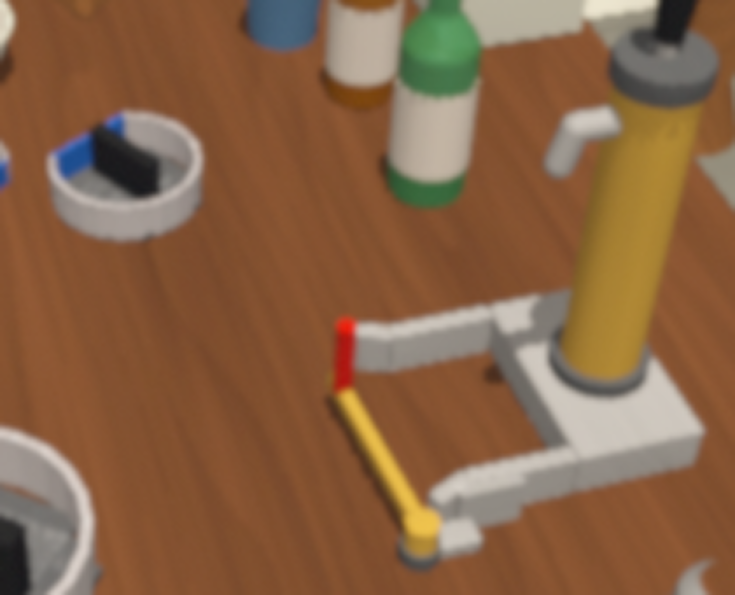

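The crops give these pixels in the full image:

| Feature | Pixels |
|---|---|
| Tray rim circle, centre | about (273,257) |
| Rib | (262,262) to (283,252) |
| Post top | (363,226) |
| Pivot knob | (402.5,225) |
| Foot front edge | (348,189.5) to (393,188.5) |

```bash
python3 - <<'E'
from h import *
t=dict(np.load("top0.npz"));s=dict(np.load("side0.npz"))
f=lambda x,y:(240+x/4-.4,140+y/4-.4)
g=lambda x,y:(270+x/3.5-.4,170+y/3.5-.4)
P=lambda u,z:plane(t,u,z).round(4)
pv=P(f(650,340),.034);po=P(f(492,345),.076)
print("pivot",pv,"side",plane(s,g(423,522),.034).round(4),"post",po,"side",plane(s,g(345,325),.076).round(4),np.linalg.norm((po-pv)[:2]),"tri",tri(t,f(492,345),s,g(345,325)).round(4))
print("bar ang",np.degrees(np.arctan2(*(po-pv)[:2][::1])))
# foot front edge, outer corners
for n,u in(("fl",(430,200)),("fr",(618,194)),("bl",(427,88)),("br",(615,84)),("inL",(447,200)),("inR",(598,195)),("cheekLin",(447,290)),("cheekRin",(604,290))):print(n,P(f(*u),.036))
# column base
print("col base top",P(f(526,175),.04))
# tray rim
m=mask(t,(0,0,150),(180,60,255),(245,230,300,285))
cs,_=cv2.findContours(m,0,2);c=max(cs,key=cv2.contourArea)
h=cv2.convexHull(np.vstack(cs))[:,0]
w=np.array([plane(t,u,.034)[:2] for u in h]);(cx,cy),r=cv2.minEnclosingCircle((w*1000).astype(np.float32));print("rim",cx,cy,r)
a,b=P(f(88,490),.05),P(f(172,448),.05);print("rib",(a+b)/2,np.linalg.norm(a-b),np.degrees(np.arctan2(a[1]-b[1],a[0]-b[0])))
a,b=P(f(57,453),.034),P(f(106,537),.034);print("flat",a,b,np.linalg.norm(a-b),np.degrees(np.arctan2(b[1]-a[1],b[0]-a[0])))
print("side rib",plane(s,g(105,128),.05),plane(s,g(152,165),.05))
print("green",P(f(203,195),.0),P(f(192,110),.23))
E
```

```text
pivot [ 0.588  -0.2274  0.034 ] side [ 0.5886 -0.2258  0.034 ] post [ 0.577  -0.1005  0.076 ] side [ 0.5811 -0.0859  0.076 ] 0.12737586113546004 tri [ 0.5753 -0.0995  0.0902]
bar ang -4.954153751376977
fl [ 0.6982 -0.0547  0.036 ]
fr [ 0.704 -0.203  0.036]
bl [ 0.7886 -0.0522  0.036 ]
br [ 0.7928 -0.2013  0.036 ]
inL [ 0.6983 -0.0681  0.036 ]
inR [ 0.7031 -0.1872  0.036 ]
cheekLin [ 0.6264 -0.0681  0.036 ]
cheekRin [ 0.6272 -0.1914  0.036 ]
col base top [ 0.7179 -0.1301  0.04  ]
rim 486.0454406738281 178.0948944091797 61.71063995361328
rib [0.4823  0.17735 0.05   ] 0.07227371583086067 117.16776919900165
flat [0.4959 0.2358 0.034 ] [0.4306 0.1965 0.034 ] 0.07621404070117266 -148.95888647688378
side rib [0.47595266 0.20155242 0.05      ] [0.50154029 0.1459676  0.05      ]
green [0.7087 0.1263 0.    ] [0.7208 0.1227 0.23  ]
```

Request:
servo_tool:
  plan:
    - {"xyz":[-2.9,-2.6,0],"jaw":0}
    - {"xyz":[-5.7,-5.3,0],"jaw":0}
    - {"xyz":[-8.6,-7.9,0],"jaw":0}
    - {"xyz":[-11.4,-10.5,0],"jaw":0}
    - {"xyz":[-14.3,-13.1,0],"jaw":0}
    - {"xyz":[-17.2,-15.8,0],"jaw":0}
    - {"xyz":[-20,-18.4,0],"jaw":0}
    - {"xyz":[-22.9,-21,0],"jaw":0}
    - {"xyz":[-25.7,-23.6,0],"jaw":0}
    - {"xyz":[-28.6,-26.3,0],"jaw":0}

```text
validation failed for argument at $.pl...
```

Request:
servo_tool:
  plan:
    - {"xyz":[-2.9,-2.6,0],"jaw":0}
    - {"xyz":[-5.7,-5.3,0],"jaw":0}
    - {"xyz":[-8.6,-7.9,0],"jaw":0}
    - {"xyz":[-11.4,-10.5,0],"jaw":0}
    - {"xyz":[-14.3,-13.1,0],"jaw":0}
    - {"xyz":[-17.2,-15.8,0],"jaw":0}
    - {"xyz":[-20,-18.4,0],"jaw":0}
    - {"xyz":[-22.9,-21,0],"jaw":0}
    - {"xyz":[-25.7,-23.6,0],"jaw":0}
    - {"xyz":[-28.6,-26.3,0],"jaw":0}

```text
validation failed for argument at $.pl...
```

Request:
servo_tool:
  plan:
    - {"xyz":[0,0,0],"twist":[0,0,6],"jaw":0}
    - {"xyz":[0,0,0],"twist":[0,0,12],"jaw":0}
    - {"xyz":[0,0,0],"twist":[0,0,18],"jaw":0}
    - {"xyz":[0,0,0],"twist":[0,0,23],"jaw":0}
    - {"xyz":[0,0,0],"twist":[0,0,23],"jaw":0}
    - {"xyz":[0,0,0],"twist":[0,0,23],"jaw":0}

```text
time_s: 0.6
tool_pos: [0.2445, 0.6022, 0.4043]
tool_rot: [-180.0, 0.0, 135.1]
force: [0.5, -0.1, -0.9]
grip_width: 0.0869
grasp_force: 0.0
```

```bash
cat >> h.py <<'E'
from scipy.spatial.transform import Rotation as Ro
def rel(o,p,yaw,grasp=True,tilt=0):
    """shift (cm) and twist (deg) in tool frame taking tool to grasp point p, given yaw, tilt about tool y"""
    R0=Ro.from_euler('xyz',o["tool_rot"],degrees=True)
    R1=Ro.from_euler('xyz',[180,0,yaw],degrees=True)*Ro.from_euler('y',tilt,degrees=True)
    p=np.array(p,float)
    if grasp:p=p-R1.apply([0,0,.164])
    return (100*R0.inv().apply(p-o["tool_pos"])).round(2).tolist(),(R0.inv()*R1).as_rotvec(degrees=True).round(1).tolist()
E
python3 - <<'E'
from cell import env
from h import *
o=env.get_obs();print(o["tool_pos"],o["tool_rot"],o["force"],o["time_s"])
c=env.read_camera("wrist");np.savez("w1.npz",**c);cv2.imwrite("pics/w1.png",c["img"][:,:,::-1])
print(proj(c,[.577,-.1005,.076]),proj(c,[.588,-.2274,.034]))
print(rel(o,[.577,-.1,.058],135))
E
```

```text
[0.24447439 0.6021714  0.40430533] [-1.79960296e+02  2.60764039e-02  1.35050005e+02] [ 0.46733547 -0.13149035 -0.92178402] 0.6
[124.57001479 748.12286671] [ 93.59742954 743.3084073 ]
([-73.13, -26.19, 18.28], [-0.0, 0.0, 0.0])
```

View pics/w1.png

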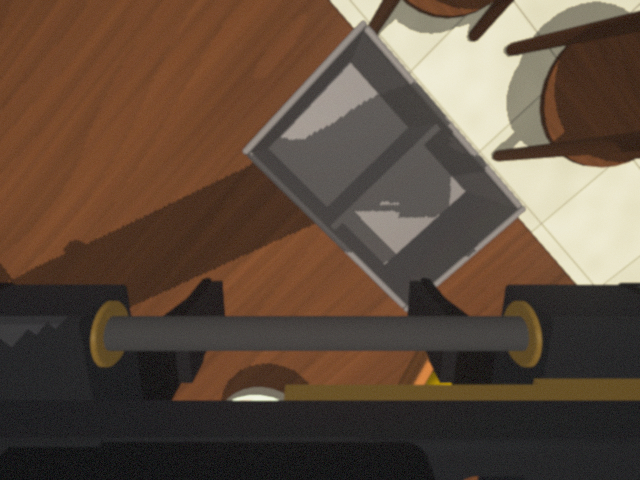

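The wrist view shows only a grey box, because the first two moves were refused for lacking twist entries. I'll redo the travel with twist in every row.

Request:
servo_tool:
  plan:
    - {"xyz":[-3.7,-1.3,0],"twist":[0,0,0],"jaw":0}
    - {"xyz":[-7.3,-2.6,0],"twist":[0,0,0],"jaw":0}
    - {"xyz":[-11,-3.9,0],"twist":[0,0,0],"jaw":0}
    - {"xyz":[-14.6,-5.2,0],"twist":[0,0,0],"jaw":0}
    - {"xyz":[-18.3,-6.5,0],"twist":[0,0,0],"jaw":0}
    - {"xyz":[-21.9,-7.9,0],"twist":[0,0,0],"jaw":0}
    - {"xyz":[-25.6,-9.2,0],"twist":[0,0,0],"jaw":0}
    - {"xyz":[-29.2,-10.5,0],"twist":[0,0,0],"jaw":0}
    - {"xyz":[-32.9,-11.8,0],"twist":[0,0,0],"jaw":0}
    - {"xyz":[-36.5,-13.1,0],"twist":[0,0,0],"jaw":0}

```text
time_s: 1.48
tool_pos: [0.4099, 0.2491, 0.405]
tool_rot: [180.0, 0.0, 135.0]
force: [1.5, 0.9, -0.2]
grip_width: 0.087
grasp_force: 0.0
```

Request:
servo_tool:
  plan:
    - {"xyz":[-3.7,-1.3,0],"twist":[0,0,0],"jaw":0}
    - {"xyz":[-7.3,-2.6,0],"twist":[0,0,0],"jaw":0}
    - {"xyz":[-11,-3.9,0],"twist":[0,0,0],"jaw":0}
    - {"xyz":[-14.6,-5.2,0],"twist":[0,0,0],"jaw":0}
    - {"xyz":[-18.3,-6.5,0],"twist":[0,0,0],"jaw":0}
    - {"xyz":[-21.9,-7.9,0],"twist":[0,0,0],"jaw":0}
    - {"xyz":[-25.6,-9.2,0],"twist":[0,0,0],"jaw":0}
    - {"xyz":[-29.2,-10.5,0],"twist":[0,0,0],"jaw":0}
    - {"xyz":[-32.9,-11.8,0],"twist":[0,0,0],"jaw":0}
    - {"xyz":[-36.5,-13.1,0],"twist":[0,0,0],"jaw":0}

```text
time_s: 2.32
tool_pos: [0.5747, -0.1016, 0.405]
tool_rot: [180.0, 0.0, 135.0]
force: [-0.0, 0.4, -0.3]
grip_width: 0.0871
grasp_force: 0.0
```

Request:
servo_tool:
  plan:
    - {"xyz":[0,0,0],"twist":[0,0,0],"jaw":0}
    - {"xyz":[0,0,0],"twist":[0,0,0],"jaw":0}

```text
time_s: 2.48
tool_pos: [0.5743, -0.1025, 0.4044]
tool_rot: [-179.9, 0.0, 134.7]
force: [-0.2, 1.0, 0.5]
grip_width: 0.087
grasp_force: 0.0
```

```bash
python3 - <<'E'
from cell import env
from h import *
o=env.get_obs();print(o["tool_pos"],o["tool_rot"],o["force"],o["time_s"])
c=env.read_camera("wrist");np.savez("w2.npz",**c)
print("post exp",proj(c,[.577,-.1005,.076]),"pivot exp",proj(c,[.588,-.2274,.034]))
print("red",blobs(mask(c,(0,170,110),(5,255,255),(0,0,640,480))))
print(rel(o,[.577,-.1,.058],135))
E
```

```text
[ 0.57430552 -0.10249694  0.40439122] [-1.79907791e+02  2.91410382e-02  1.34692485e+02] [-0.23590667  0.99198717  0.51759381] 2.4833
post exp [321.3314524  228.89140553] pivot exp [241.22871131 312.10658244]
red [([321.8, 222.5], 292.5, (315, 210, 15, 28))]
([-0.0, 0.4, 18.24], [-0.1, 0.0, -0.3])
```

Request:
servo_tool:
  plan:
    - {"xyz":[0,0.2,3],"twist":[0,0,0],"jaw":0}
    - {"xyz":[0,0.4,6],"twist":[0,0,0],"jaw":0}
    - {"xyz":[0,0.4,9],"twist":[0,0,0],"jaw":0}
    - {"xyz":[0,0.4,12],"twist":[0,0,0],"jaw":0}
    - {"xyz":[0,0.4,14.5],"twist":[0,0,0],"jaw":0}
    - {"xyz":[0,0.4,16.5],"twist":[0,0,0],"jaw":0}
    - {"xyz":[0,0.4,18.2],"twist":[0,0,0],"jaw":0}
    - {"xyz":[0,0.4,18.2],"twist":[0,0,0],"jaw":0.3}
    - {"xyz":[0,0.4,18.2],"twist":[0,0,0],"jaw":0.6}
    - {"xyz":[0,0.4,18.2],"twist":[0,0,0],"jaw":0.9}
  newtons: 12

```text
time_s: 3.37
tool_pos: [0.5773, -0.0959, 0.2238]
tool_rot: [179.9, -0.0, 135.0]
force: [0.2, -0.2, -0.4]
grip_width: 0.0743
grasp_force: 0.0
```

Request:
servo_tool:
  plan:
    - {"xyz":[0,0,0],"twist":[0,0,0],"jaw":1}
    - {"xyz":[0,0,0],"twist":[0,0,0],"jaw":1}
    - {"xyz":[0,0,0],"twist":[0,0,0],"jaw":1}
  newtons: 12

```text
time_s: 3.62
tool_pos: [0.5773, -0.0969, 0.2236]
tool_rot: [179.9, 0.0, 134.9]
force: [0.2, -0.2, 1.1]
grip_width: 0.0548
grasp_force: 0.0
```

```bash
python3 - <<'E'
from cell import env
from h import *
o=env.get_obs();print(o["tool_pos"],o["tool_rot"],o["force"],o["grip_width"],o["grasp_force"],o["time_s"])
pv=np.array([.588,-.2274]);p=o["tool_pos"][:2];r=np.linalg.norm(p-pv);a0=np.degrees(np.arctan2(*(p-pv)[::-1]));print(r,a0)
for k in range(1,21):
    a=np.radians(a0+(195-a0)*k/20);q=pv+.127*np.array([np.cos(a),np.sin(a)])
    print(k,rel(o,[*q,o["tool_pos"][2]-.164],135)[0][:2])
E
```

```text
[ 0.57731898 -0.09691025  0.22363443] [1.79930292e+02 3.86396150e-02 1.34911528e+02] [ 0.24396978 -0.23265368  1.06118877] 0.05476897511419719 0.0 3.6167
0.13092616274046018 94.67941666690065
1 [0.38, -1.13]
2 [0.98, -2.07]
3 [1.5, -3.05]
4 [1.93, -4.08]
5 [2.26, -5.14]
6 [2.51, -6.22]
7 [2.65, -7.32]
8 [2.7, -8.43]
9 [2.66, -9.54]
10 [2.51, -10.65]
11 [2.28, -11.73]
12 [1.94, -12.79]
13 [1.52, -13.82]
14 [1.0, -14.8]
15 [0.41, -15.74]
16 [-0.27, -16.62]
17 [-1.02, -17.44]
18 [-1.84, -18.19]
19 [-2.72, -18.87]
20 [-3.66, -19.46]
```

Request:
servo_tool:
  plan:
    - {"xyz":[0.2,-0.2,0],"twist":[0,0,0],"jaw":1}
    - {"xyz":[0.2,-0.2,0],"twist":[0,0,0],"jaw":1}
    - {"xyz":[0.2,-0.2,0],"twist":[0,0,0],"jaw":1}
    - {"xyz":[0.2,-0.2,0],"twist":[0,0,0],"jaw":1}
    - {"xyz":[0.2,-0.2,0],"twist":[0,0,0],"jaw":1}
    - {"xyz":[0.2,-0.2,0],"twist":[0,0,0],"jaw":1}
    - {"xyz":[0.2,-0.2,0],"twist":[0,0,0],"jaw":1}
  newtons: 12

```text
time_s: 4.2
tool_pos: [0.5743, -0.0969, 0.2227]
tool_rot: [180.0, -0.0, 134.9]
force: [0.3, 0.0, 0.8]
grip_width: 0.0138
grasp_force: 12.0
```

Request:
servo_tool:
  plan:
    - {"xyz":[0.2,-0.9,0],"twist":[0,0,0],"jaw":1}
    - {"xyz":[0.8,-1.9,0],"twist":[0,0,0],"jaw":1}
    - {"xyz":[1.3,-2.9,0],"twist":[0,0,0],"jaw":1}
    - {"xyz":[1.7,-3.9,0],"twist":[0,0,0],"jaw":1}
    - {"xyz":[2.1,-4.9,0],"twist":[0,0,0],"jaw":1}
    - {"xyz":[2.3,-6,0],"twist":[0,0,0],"jaw":1}
    - {"xyz":[2.4,-7.1,0],"twist":[0,0,0],"jaw":1}
    - {"xyz":[2.5,-8.2,0],"twist":[0,0,0],"jaw":1}
    - {"xyz":[2.5,-9.3,0],"twist":[0,0,0],"jaw":1}
    - {"xyz":[2.3,-10.5,0],"twist":[0,0,0],"jaw":1}

```text
time_s: 5.03
tool_pos: [0.4829, -0.1556, 0.2228]
tool_rot: [180.0, 0.0, 134.9]
force: [1.2, 1.7, -0.9]
grip_width: 0.0136
grasp_force: 12.0
```

Request:
servo_tool:
  plan:
    - {"xyz":[-0.2,-1.1,0],"twist":[0,0,0],"jaw":1}
    - {"xyz":[-0.6,-2.1,0],"twist":[0,0,0],"jaw":1}
    - {"xyz":[-1,-3.2,0],"twist":[0,0,0],"jaw":1}
    - {"xyz":[-1.5,-4.2,0],"twist":[0,0,0],"jaw":1}
    - {"xyz":[-2.1,-5.1,0],"twist":[0,0,0],"jaw":1}
    - {"xyz":[-2.8,-6,0],"twist":[0,0,0],"jaw":1}
    - {"xyz":[-3.5,-6.8,0],"twist":[0,0,0],"jaw":1}
    - {"xyz":[-4.4,-7.5,0],"twist":[0,0,0],"jaw":1}
    - {"xyz":[-5.2,-8.2,0],"twist":[0,0,0],"jaw":1}
    - {"xyz":[-6.2,-8.8,0],"twist":[0,0,0],"jaw":1}

```text
time_s: 5.87
tool_pos: [0.4651, -0.2621, 0.2229]
tool_rot: [180.0, 0.1, 134.9]
force: [1.9, 3.6, 0.6]
grip_width: 0.0139
grasp_force: 12.0
```

Request:
servo_tool:
  plan:
    - {"xyz":[0,0,0],"twist":[0,0,0],"jaw":1}
    - {"xyz":[0,0,0],"twist":[0,0,0],"jaw":0.7}
    - {"xyz":[0,0,0],"twist":[0,0,0],"jaw":0.6}
    - {"xyz":[0,0,0],"twist":[0,0,0],"jaw":0.6}
    - {"xyz":[0,0,0],"twist":[0,0,0],"jaw":0.6}
    - {"xyz":[0,0,-3],"twist":[0,0,0],"jaw":0.6}
    - {"xyz":[0,0,-6],"twist":[0,0,0],"jaw":0.6}
    - {"xyz":[0,0,-8],"twist":[0,0,0],"jaw":0.6}

```text
time_s: 6.53
tool_pos: [0.4651, -0.2611, 0.3049]
tool_rot: [180.0, 0.1, 134.9]
force: [1.3, 0.2, -0.1]
grip_width: 0.0346
grasp_force: 0.0
```

```bash
python3 - <<'E'
from cell import env
from h import *
o=env.get_obs();print(o["tool_pos"],o["tool_rot"],o["force"],o["grip_width"],o["time_s"])
c=env.read_camera("top");np.savez("t2.npz",**c);cv2.imwrite("pics/t2.png",cv2.resize(c["img"][150:330,230:430],None,fx=3,fy=3)[:,:,::-1])
print(rel(o,[.485,.179,.1],117),rel(o,[.485,.179,.1],-63))
E
```

```text
[ 0.46509465 -0.2611317   0.30486082] [1.79975665e+02 8.43214178e-02 1.34890508e+02] [ 1.33048315  0.16722235 -0.07959884] 0.03459576499560258 6.5333
([29.78, 32.47, 4.06], [0.0, 0.1, 17.9]) ([29.78, 32.47, 4.06], [-0.1, 0.1, -162.1])
```

View pics/t2.png

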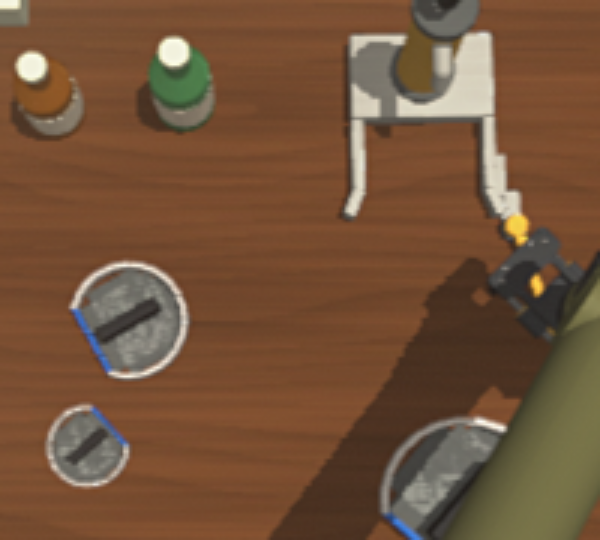

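The picture shows the bar swung out, from pivot (516,225) down past (538,285), and the tray untouched at (130,320). Next is the tray.

Request:
servo_tool:
  plan:
    - {"xyz":[2.5,2.7,0],"twist":[0,0,0],"jaw":0.5}
    - {"xyz":[5,5.4,0],"twist":[0,0,0],"jaw":0.5}
    - {"xyz":[7.5,8.1,0],"twist":[0,0,0],"jaw":0.5}
    - {"xyz":[10,10.8,0],"twist":[0,0,0],"jaw":0.5}
    - {"xyz":[12.5,13.5,0],"twist":[0,0,0],"jaw":0.5}
    - {"xyz":[15,16.2,0],"twist":[0,0,0],"jaw":0.5}
    - {"xyz":[17.5,19,0],"twist":[0,0,0],"jaw":0.5}
    - {"xyz":[20,21.7,0],"twist":[0,0,0],"jaw":0.5}
    - {"xyz":[22.5,24.4,0],"twist":[0,0,0],"jaw":0.5}
    - {"xyz":[25,27.1,0],"twist":[0,0,0],"jaw":0.5}

```text
time_s: 7.42
tool_pos: [0.48, 0.1093, 0.3028]
tool_rot: [180.0, -0.0, 134.9]
force: [0.9, -0.5, -0.9]
grip_width: 0.0439
grasp_force: 0.0
```

Request:
servo_tool:
  plan:
    - {"xyz":[1.7,1.9,0],"twist":[0,0,6],"jaw":0.5}
    - {"xyz":[3.4,3.8,0],"twist":[0,0,12],"jaw":0.5}
    - {"xyz":[4.8,5.4,0],"twist":[0,0,17.9],"jaw":0.5}
    - {"xyz":[4.8,5.4,0],"twist":[0,0,17.9],"jaw":0.5}
    - {"xyz":[4.8,5.4,0],"twist":[0,0,17.9],"jaw":0.5}

```text
time_s: 7.83
tool_pos: [0.4845, 0.1809, 0.3024]
tool_rot: [-180.0, 0.0, 117.2]
force: [0.0, -1.2, 0.8]
grip_width: 0.0438
grasp_force: 0.0
```

```bash
python3 - <<'E'
from cell import env
from h import *
o=env.get_obs();print(o["tool_pos"],o["tool_rot"],o["force"],o["grip_width"],o["time_s"])
c=env.read_camera("wrist");np.savez("w3.npz",**c);cv2.imwrite("pics/w3.png",c["img"][:,:,::-1])
print(proj(c,[.485,.179,.05]))
E
```

```text
[0.48447814 0.18087436 0.30242598] [-1.79963714e+02  2.41597458e-02  1.17233224e+02] [ 0.04212199 -1.24733945  0.75119475] 0.043803775153361424 7.8333
[316.51108962 257.21266065]
```

View pics/w3.png

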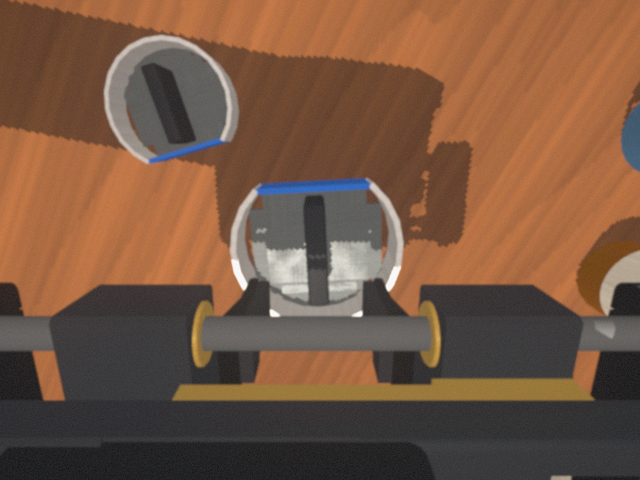

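The wrist view shows the rib between the fingers, running (315,196) to (318,303). The flat runs (259,189) to (369,184), at the top.

```bash
python3 - <<'E'
from cell import env
from h import *
o=env.get_obs();c=dict(np.load("w3.npz"))
a,b=plane(c,(315,196),.05),plane(c,(318,303),.05);print((a+b)/2,np.linalg.norm(a-b),np.degrees(np.arctan2(*(a-b)[1::-1])))
d,e=plane(c,(259,188),.034),plane(c,(369,183),.034);print(d,e,np.linalg.norm(d-e),np.degrees(np.arctan2(*(e-d)[1::-1]))+90)
print(rel(o,[*((a+b)/2)[:2],.034],119))
E
```

```text
[0.48327502 0.18240525 0.05      ] 0.07269665803026272 118.87978828619596
[0.4311858  0.19980601 0.034     ] [0.49456194 0.23625763 0.034     ] 0.07311125896424744 119.90592832254868
([0.34, 0.02, 10.44], [-0.1, 0.0, -1.9])
```

Request:
servo_tool:
  plan:
    - {"xyz":[0,0,3],"twist":[0,0,-1.9],"jaw":0.5}
    - {"xyz":[0.1,0,5.5],"twist":[0,0,-1.9],"jaw":0.5}
    - {"xyz":[0.1,0,7.5],"twist":[0,0,-1.9],"jaw":0.5}
    - {"xyz":[0.1,0,9],"twist":[0,0,-1.9],"jaw":0.5}
    - {"xyz":[0.1,0,10.4],"twist":[0,0,-1.9],"jaw":0.5}
    - {"xyz":[0.1,0,10.4],"twist":[0,0,-1.9],"jaw":0.7}
    - {"xyz":[0.1,0,10.4],"twist":[0,0,-1.9],"jaw":1}
    - {"xyz":[0.1,0,10.4],"twist":[0,0,-1.9],"jaw":1}
    - {"xyz":[0.1,0,10.4],"twist":[0,0,-1.9],"jaw":1}
    - {"xyz":[0.1,0,10.4],"twist":[0,0,-1.9],"jaw":1}
  newtons: 20

```text
time_s: 8.72
tool_pos: [0.485, 0.1805, 0.1999]
tool_rot: [179.9, -0.0, 118.9]
force: [0.4, 0.1, -0.2]
grip_width: 0.0179
grasp_force: 0.0
```

Request:
servo_tool:
  plan:
    - {"xyz":[0,0,0],"twist":[0,0,0],"jaw":1}
    - {"xyz":[0,0,0],"twist":[0,0,0],"jaw":1}
    - {"xyz":[0,0,0],"twist":[0,0,0],"jaw":1}
    - {"xyz":[0,0,0],"twist":[0,0,0],"jaw":1}

```text
time_s: 9.05
tool_pos: [0.4849, 0.1806, 0.1997]
tool_rot: [179.9, -0.0, 118.9]
force: [-1.2, -1.6, 7.5]
grip_width: 0.0136
grasp_force: 19.9
```

```bash
python3 - <<'E'
from cell import env
from h import *
o=env.get_obs();print(o["tool_pos"],o["tool_rot"],o["force"],o["grip_width"],o["grasp_force"],o["time_s"])
O=np.array([.6547,-.130]);ps=np.radians(2)
ex=np.array([np.cos(ps),np.sin(ps)])
for d in(-.15,-.16):
  t=O+d*ex;print(t,rel(o,[*t,o["tool_pos"][2]-.164],o["tool_rot"][2]))
E
```

```text
[0.48491116 0.18056527 0.19974471] [ 1.79935488e+02 -3.65463664e-03  1.18895461e+02] [-1.20102565 -1.58542035  7.45441023] 0.013568475437769548 19.927071144338697 9.05
[ 0.50479138 -0.13523492] ([-28.61, -13.52, -0.02], [0.1, -0.0, -0.0])
[ 0.49479747 -0.13558392] ([-28.16, -14.41, -0.02], [0.1, -0.0, -0.0])
```

Request:
servo_tool:
  plan:
    - {"xyz":[0,0,0],"twist":[0,0,5],"jaw":1}
    - {"xyz":[0,0,0],"twist":[0,0,11],"jaw":1}
    - {"xyz":[0,0,0],"twist":[0,0,17],"jaw":1}
    - {"xyz":[0,0,0],"twist":[0,0,23],"jaw":1}
    - {"xyz":[0,0,0],"twist":[0,0,29],"jaw":1}
    - {"xyz":[0,0,0],"twist":[0,0,35],"jaw":1}
    - {"xyz":[0,0,0],"twist":[0,0,41],"jaw":1}
    - {"xyz":[0,0,0],"twist":[0,0,47],"jaw":1}
    - {"xyz":[0,0,0],"twist":[0,0,53],"jaw":1}
    - {"xyz":[0,0,0],"twist":[0,0,59],"jaw":1}
  newtons: 30

```text
time_s: 9.88
tool_pos: [0.4853, 0.1809, 0.1998]
tool_rot: [179.9, -0.1, 59.6]
force: [-0.9, 0.4, 4.6]
grip_width: 0.0137
grasp_force: 29.9
```

Request:
servo_tool:
  plan:
    - {"xyz":[0,0,0],"twist":[0,0,6],"jaw":1}
    - {"xyz":[0,0,0],"twist":[0,0,12],"jaw":1}
    - {"xyz":[0,0,0],"twist":[0,0,18],"jaw":1}
    - {"xyz":[0,0,0],"twist":[0,0,24],"jaw":1}
    - {"xyz":[0,0,0],"twist":[0,0,30],"jaw":1}
    - {"xyz":[0,0,0],"twist":[0,0,36],"jaw":1}
    - {"xyz":[0,0,0],"twist":[0,0,42],"jaw":1}
    - {"xyz":[0,0,0],"twist":[0,0,48],"jaw":1}
    - {"xyz":[0,0,0],"twist":[0,0,54],"jaw":1}
    - {"xyz":[0,0,0],"twist":[0,0,58],"jaw":1}

```text
time_s: 10.72
tool_pos: [0.4853, 0.1807, 0.1998]
tool_rot: [-180.0, -0.1, 1.7]
force: [-0.2, -0.2, 5.3]
grip_width: 0.014
grasp_force: 29.9
```

Request:
servo_tool:
  plan:
    - {"xyz":[0,0,0],"twist":[0,0,0],"jaw":1}
    - {"xyz":[0,0,0],"twist":[0,0,0],"jaw":1}

```text
time_s: 10.88
tool_pos: [0.4853, 0.1807, 0.1998]
tool_rot: [-180.0, -0.1, 1.9]
force: [-0.2, -1.3, 4.4]
grip_width: 0.0139
grasp_force: 29.9
```

```bash
python3 - <<'E'
from cell import env
from h import *
o=env.get_obs();print(o["tool_pos"],o["tool_rot"],o["force"],o["qpos"])
c=env.read_camera("wrist");np.savez("w4.npz",**c)
m=mask(c,(100,130,60),(125,255,255),(200,130,430,300));cs,_=cv2.findContours(m,0,2);k=max(cs,key=cv2.contourArea)
b=cv2.minAreaRect(k);print(b);q=np.array([plane(c,u,.034)[:2] for u in cv2.boxPoints(b)]);print(q)
i=np.argsort(q[:,1]);f=q[i[2:]].mean(0)-q[i[:2]].mean(0);print("flat len",np.linalg.norm(f),"tray yaw",np.degrees(np.arctan2(-f[0],f[1])))
print(rel(o,[.5,-.1354,o["tool_pos"][2]-.164],2))
E
```

```text
[0.48530257 0.18069085 0.19975462] [-1.79958512e+02 -1.23128626e-01  1.88443949e+00] [-0.15651382 -1.29057401  4.43646961] [ -57.46007267   16.49712622   38.30281583  115.3062835   -12.87355181
   52.18654357 -100.48521462]
((315.5, 214.5), (23.0, 187.0), 90.0)
[[0.53267825 0.21839921]
 [0.53521919 0.14465658]
 [0.52595366 0.14372301]
 [0.52336385 0.21870046]]
flat len 0.07440428161531007 tray yaw 1.975889249347774
([0.43, 31.64, -0.02], [-0.0, -0.1, -0.1])
```

Request:
servo_tool:
  plan:
    - {"xyz":[0,0.8,0],"twist":[0,0,0],"jaw":1}
    - {"xyz":[0,2.2,0],"twist":[0,0,0],"jaw":1}
    - {"xyz":[0.1,3.8,0],"twist":[0,0,0],"jaw":1}
    - {"xyz":[0.1,5.4,0],"twist":[0,0,0],"jaw":1}
    - {"xyz":[0.1,7,0],"twist":[0,0,0],"jaw":1}
    - {"xyz":[0.1,8.6,0],"twist":[0,0,0],"jaw":1}
    - {"xyz":[0.2,10.2,0],"twist":[0,0,0],"jaw":1}
    - {"xyz":[0.2,11.8,0],"twist":[0,0,0],"jaw":1}
    - {"xyz":[0.2,13.4,0],"twist":[0,0,0],"jaw":1}
    - {"xyz":[0.2,15,0],"twist":[0,0,0],"jaw":1}

```text
time_s: 11.77
tool_pos: [0.4922, 0.0322, 0.1998]
tool_rot: [-179.8, -0.1, 2.0]
force: [-0.3, 7.0, 4.9]
grip_width: 0.0137
grasp_force: 30.0
```

Request:
servo_tool:
  plan:
    - {"xyz":[0,1.6,0],"twist":[0,0,0],"jaw":1}
    - {"xyz":[0,3.4,0],"twist":[0,0,0],"jaw":1}
    - {"xyz":[0.1,5.2,0],"twist":[0,0,0],"jaw":1}
    - {"xyz":[0.1,7,0],"twist":[0,0,0],"jaw":1}
    - {"xyz":[0.1,8.8,0],"twist":[0,0,0],"jaw":1}
    - {"xyz":[0.1,10.6,0],"twist":[0,0,0],"jaw":1}
    - {"xyz":[0.2,12.4,0],"twist":[0,0,0],"jaw":1}
    - {"xyz":[0.2,14.2,0],"twist":[0,0,0],"jaw":1}
    - {"xyz":[0.2,15.8,0],"twist":[0,0,0],"jaw":1}
    - {"xyz":[0.2,16.6,0],"twist":[0,0,0],"jaw":1}

```text
time_s: 12.6
tool_pos: [0.4998, -0.135, 0.1998]
tool_rot: [-179.8, -0.1, 1.9]
force: [-0.7, 9.7, 10.0]
grip_width: 0.0139
grasp_force: 29.9
```

Request:
servo_tool:
  plan:
    - {"xyz":[0,0,0],"twist":[0,0,0],"jaw":1}
    - {"xyz":[0,0,0],"twist":[0,0,0],"jaw":1}

```text
time_s: 12.77
tool_pos: [0.4997, -0.1359, 0.1998]
tool_rot: [180.0, -0.1, 1.9]
force: [-0.2, 0.3, 6.4]
grip_width: 0.0135
grasp_force: 29.9
```

```bash
python3 - <<'E'
from cell import env
from h import *
o=env.get_obs();print(o["tool_pos"],o["tool_rot"],o["force"],o["qpos"].round(1),o["time_s"])
c=env.read_camera("wrist");np.savez("w5.npz",**c);cv2.imwrite("pics/w5.png",c["img"][:,:,::-1])
m=mask(c,(100,130,60),(125,255,255),(200,130,430,300));cs,_=cv2.findContours(m,0,2);k=max(cs,key=cv2.contourArea)
b=cv2.minAreaRect(k);print(b)
O=[.6547,-.130];ps=np.radians(2);D=lambda x,y,z:[O[0]+x*np.cos(ps)-y*np.sin(ps),O[1]+x*np.sin(ps)+y*np.cos(ps),z]
for n,p in(("backL",(46,63,36)),("backR",(46,-63,36)),("cheekL-30",(-30,63,36)),("cheekR",(-30,-63,36))):print(n,proj(c,D(*[v/1000 for v in p])).round())
E
```

```text
[ 0.49968811 -0.13588152  0.19978462] [ 1.79988207e+02 -1.38442787e-01  1.85026801e+00] [-0.15189364  0.31372124  6.40992021] [-28.7  18.3  46.4 115.5 -16.6  52.7 -61.6] 12.7667
((315.0, 214.5), (23.0, 188.0), 90.0)
backL [  85. -334.]
backR [ 534. -335.]
cheekL-30 [123. -22.]
cheekR [499. -23.]
```

View pics/w5.png

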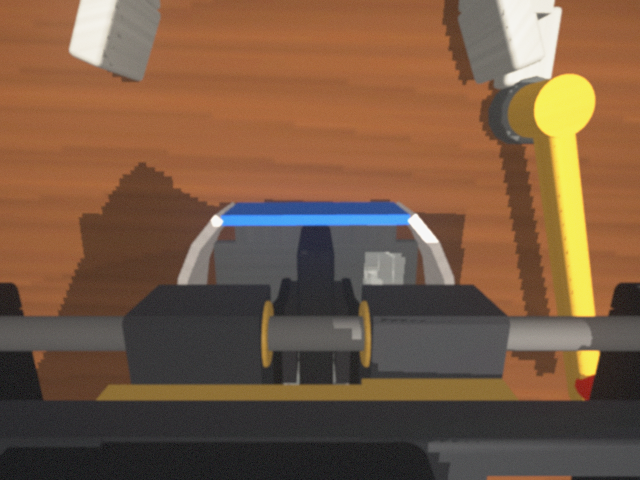

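The wrist view shows the tray flat at (220–411, 220) and the flare tips at about (135,80) and (478,82), so the mouth centre is at column ~308. The tray is at 315, so it sits about 2.5 mm to the right. The bar is clear. I'll regrasp the rear of the rib with a tilt, so that the wrist clears the spout.

Request:
servo_tool:
  plan:
    - {"xyz":[0,0,0],"twist":[0,0,0],"jaw":0.55}
    - {"xyz":[0,0,0],"twist":[0,0,0],"jaw":0.55}
    - {"xyz":[0,0,0],"twist":[0,0,0],"jaw":0.55}
    - {"xyz":[0,0,0],"twist":[0,0,0],"jaw":0.55}
    - {"xyz":[0,0,0],"twist":[0,0,0],"jaw":0.55}
    - {"xyz":[0,0,-2],"twist":[0,0,0],"jaw":0.55}
    - {"xyz":[0,0,-5],"twist":[0,0,0],"jaw":0.55}
    - {"xyz":[0,0,-7],"twist":[0,0,0],"jaw":0.55}
    - {"xyz":[0,0,-7],"twist":[0,0,0],"jaw":0.55}

```text
time_s: 13.57
tool_pos: [0.5006, -0.1359, 0.2725]
tool_rot: [180.0, -0.4, 1.9]
force: [1.0, 0.0, -0.3]
grip_width: 0.0391
grasp_force: 0.0
```

```bash
python3 - <<'E'
from cell import env
from h import *
o=env.get_obs();print(o["tool_pos"],o["tool_rot"],o["force"],o["grip_width"])
c=env.read_camera("wrist")
m=mask(c,(100,130,60),(125,255,255),(150,130,500,330));cs,_=cv2.findContours(m,0,2);k=max(cs,key=cv2.contourArea)
b=cv2.minAreaRect(k);q=np.array([plane(c,u,.034)[:2] for u in cv2.boxPoints(b)]);print(b[2],q.mean(0))
p=np.array([.4997,-.1359])-.022*np.array([np.cos(.035),np.sin(.035)])
for z in(.1,.034):print(rel(o,[*p,z],2,tilt=20))
E
```

```text
[ 0.50058333 -0.13593688  0.27250296] [179.99152092  -0.40051381   1.88545584] [ 0.95785136  0.00438121 -0.29766562] 0.03914875988085491
90.0 [ 0.54299874 -0.1351314 ]
([-7.91, 0.01, 1.78], [0.0, 19.6, -0.1])
([-7.96, 0.01, 8.38], [0.0, 19.6, -0.1])
```

Request:
servo_tool:
  plan:
    - {"xyz":[-1.6,0,0.4],"twist":[0,4,0],"jaw":0.55}
    - {"xyz":[-3.2,0,0.7],"twist":[0,8,0],"jaw":0.55}
    - {"xyz":[-4.8,0,1],"twist":[0,12,0],"jaw":0.55}
    - {"xyz":[-6.4,0,1.4],"twist":[0,16,0],"jaw":0.55}
    - {"xyz":[-7.9,0,1.8],"twist":[0,19.6,0],"jaw":0.55}
    - {"xyz":[-7.9,0,1.8],"twist":[0,19.6,0],"jaw":0.55}
    - {"xyz":[-7.9,0,4],"twist":[0,19.6,0],"jaw":0.55}
    - {"xyz":[-8,0,6],"twist":[0,19.6,0],"jaw":0.55}
    - {"xyz":[-8,0,7.5],"twist":[0,19.6,0],"jaw":0.55}
    - {"xyz":[-8,0,8.4],"twist":[0,19.6,0],"jaw":0.55}

```text
time_s: 14.45
tool_pos: [0.4189, -0.1376, 0.1832]
tool_rot: [179.9, -19.4, 1.9]
force: [0.7, 1.0, -0.3]
grip_width: 0.0393
grasp_force: 0.0
```

Request:
servo_tool:
  plan:
    - {"xyz":[0,0,0],"twist":[0,0,0],"jaw":1}
    - {"xyz":[0,0,0],"twist":[0,0,0],"jaw":1}
    - {"xyz":[0,0,0],"twist":[0,0,0],"jaw":1}
    - {"xyz":[0,0,0],"twist":[0,0,0],"jaw":1}
    - {"xyz":[0,0,0],"twist":[0,0,0],"jaw":1}
    - {"xyz":[0,0,0],"twist":[0,0,0],"jaw":1}
  newtons: 30

```text
time_s: 14.95
tool_pos: [0.4195, -0.138, 0.1854]
tool_rot: [-180.0, -19.7, 1.9]
force: [0.3, -0.6, 0.7]
grip_width: 0.0137
grasp_force: 30.0
```

```bash
python3 - <<'E'
from cell import env
from h import *
o=env.get_obs();print(o["tool_pos"],o["tool_rot"],o["force"],o["grip_width"],o["grasp_force"])
R=Ro.from_euler('xyz',o["tool_rot"],degrees=True);g=o["tool_pos"]+R.apply([0,0,.164]);print("grasp",g)
ex=np.array([np.cos(.035),np.sin(.035),0]);ey=np.array([-np.sin(.035),np.cos(.035),0])
for d in(.08,.1,.155):print(d,(100*R.inv().apply(d*ex+.0025*ey)).round(2))
E
```

```text
[ 0.4195455  -0.13802671  0.18544979] [-179.98689549  -19.70951274    1.8762327 ] [ 0.31937012 -0.61857789  0.67582973] 0.013705117313168652 29.998523311223835
grasp [ 0.47482387 -0.13617836  0.0310578 ]
0.08 [ 7.53 -0.27  2.7 ]
0.1 [ 9.41 -0.27  3.37]
0.155 [14.59 -0.28  5.23]
```

Request:
servo_tool:
  plan:
    - {"xyz":[0.5,-0.1,0.2],"twist":[0,0,0],"jaw":1}
    - {"xyz":[1.6,-0.2,0.6],"twist":[0,0,0],"jaw":1}
    - {"xyz":[2.8,-0.25,1],"twist":[0,0,0],"jaw":1}
    - {"xyz":[3.8,-0.25,1.35],"twist":[0,0,0],"jaw":1}
    - {"xyz":[4.8,-0.25,1.7],"twist":[0,0,0],"jaw":1}
    - {"xyz":[5.8,-0.25,2.05],"twist":[0,0,0],"jaw":1}
    - {"xyz":[6.6,-0.25,2.35],"twist":[0,0,0],"jaw":1}
    - {"xyz":[7.4,-0.25,2.65],"twist":[0,0,0],"jaw":1}
    - {"xyz":[8,-0.25,2.85],"twist":[0,0,0],"jaw":1}
    - {"xyz":[8,-0.25,2.85],"twist":[0,0,0],"jaw":1}

```text
time_s: 15.78
tool_pos: [0.5046, -0.1321, 0.1847]
tool_rot: [180.0, -19.6, 1.9]
force: [0.5, 0.2, -4.3]
grip_width: 0.0135
grasp_force: 30.0
```

```bash
python3 - <<'E'
from cell import env
from h import *
o=env.get_obs();R=Ro.from_euler('xyz',o["tool_rot"],degrees=True);print("grasp",o["tool_pos"]+R.apply([0,0,.164]),o["tool_rot"],o["force"])
c=env.read_camera("wrist");cv2.imwrite("pics/w6.png",c["img"][:,:,::-1]);np.savez("w6.npz",**c)
E
```

```text
grasp [ 0.55963997 -0.1303376   0.03021948] [179.97669486 -19.60972873   1.94463973] [ 0.45449766  0.20278494 -4.28251133]
```

View pics/w6.png

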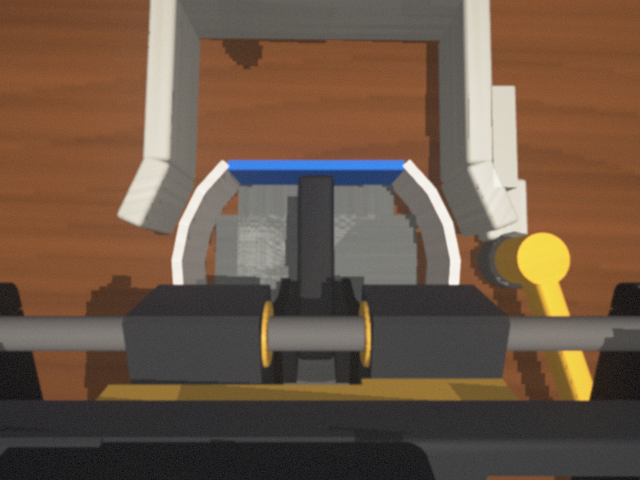

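The view shows the tray at columns 172–460 (centre 316) and the cheeks centred at about 318.5, so the tray is about 1 mm left. It is well aligned, so I'll slide it in.

Request:
servo_tool:
  plan:
    - {"xyz":[0.5,0.05,0.2],"twist":[0,0,0],"jaw":1}
    - {"xyz":[1.1,0.1,0.4],"twist":[0,0,0],"jaw":1}
    - {"xyz":[1.8,0.1,0.65],"twist":[0,0,0],"jaw":1}
    - {"xyz":[2.5,0.1,0.9],"twist":[0,0,0],"jaw":1}
    - {"xyz":[3.2,0.1,1.15],"twist":[0,0,0],"jaw":1}
    - {"xyz":[3.9,0.1,1.4],"twist":[0,0,0],"jaw":1}
    - {"xyz":[4.5,0.1,1.6],"twist":[0,0,0],"jaw":1}
    - {"xyz":[5.1,0.1,1.8],"twist":[0,0,0],"jaw":1}
    - {"xyz":[5.6,0.1,2],"twist":[0,0,0],"jaw":1}
    - {"xyz":[5.6,0.1,2],"twist":[0,0,0],"jaw":1}

```text
time_s: 16.67
tool_pos: [0.5645, -0.1313, 0.1848]
tool_rot: [180.0, -19.6, 1.9]
force: [-0.4, -0.6, -3.8]
grip_width: 0.0139
grasp_force: 30.0
```

Request:
servo_tool:
  plan:
    - {"xyz":[0.2,0,0.07],"twist":[0,0,0],"jaw":1}
    - {"xyz":[0.4,0,0.14],"twist":[0,0,0],"jaw":1}
    - {"xyz":[0.6,0,0.21],"twist":[0,0,0],"jaw":1}
    - {"xyz":[0.6,0,0.21],"twist":[0,0,0],"jaw":1}

```text
time_s: 17.0
tool_pos: [0.57, -0.1313, 0.1849]
tool_rot: [180.0, -19.6, 1.9]
force: [0.5, -0.6, -4.4]
grip_width: 0.0142
grasp_force: 30.0
```

```bash
cat > chk.py <<'E'
from cell import env
from h import *
o=env.get_obs();R=Ro.from_euler('xyz',o["tool_rot"],degrees=True);print("grasp",o["tool_pos"]+R.apply([0,0,.164]),o["tool_rot"],o["force"],o["wrist_torque"],o["time_s"])
E
python3 chk.py
```

```text
grasp [ 0.62501106 -0.12945422  0.03038543] [179.99651427 -19.62822214   1.90117492] [ 0.45045623 -0.59558358 -4.42746858] [-0.04499912  0.90716286 -0.02531294] 17.0
```

Request:
servo_tool:
  plan:
    - {"xyz":[0.1,0,0.04],"twist":[0,0,0],"jaw":1}
    - {"xyz":[0.2,0,0.07],"twist":[0,0,0],"jaw":1}
    - {"xyz":[0.3,0,0.11],"twist":[0,0,0],"jaw":1}
    - {"xyz":[0.3,0,0.11],"twist":[0,0,0],"jaw":1}

```text
time_s: 17.33
tool_pos: [0.573, -0.1311, 0.1848]
tool_rot: [-180.0, -19.6, 1.9]
force: [-0.0, 0.4, -3.6]
grip_width: 0.0136
grasp_force: 30.0
```

Request:
servo_tool:
  plan:
    - {"xyz":[0.1,0,0.04],"twist":[0,0,0],"jaw":1}
    - {"xyz":[0.2,0,0.07],"twist":[0,0,0],"jaw":1}
    - {"xyz":[0.2,0,0.07],"twist":[0,0,0],"jaw":1}

```text
time_s: 17.58
tool_pos: [0.5752, -0.1311, 0.1848]
tool_rot: [180.0, -19.6, 1.9]
force: [-0.2, -0.6, -4.9]
grip_width: 0.0139
grasp_force: 30.0
```

```bash
python3 chk.py
```

```text
grasp [ 0.63020744 -0.12927744  0.03030272] [179.99770919 -19.61804504   1.90022144] [-0.20996488 -0.64509846 -4.8600215 ] [-0.07893336  0.99375313 -0.02080464] 17.5833
```

Request:
servo_tool:
  plan:
    - {"xyz":[0.1,0,0.04],"twist":[0,0,0],"jaw":1}
    - {"xyz":[0.15,0,0.05],"twist":[0,0,0],"jaw":1}
    - {"xyz":[0.15,0,0.05],"twist":[0,0,0],"jaw":1}

```text
time_s: 17.83
tool_pos: [0.5767, -0.1311, 0.1848]
tool_rot: [180.0, -19.6, 1.9]
force: [0.1, -0.7, -4.6]
grip_width: 0.0139
grasp_force: 30.0
```

```bash
python3 - <<'E'
exec(open("chk.py").read())
c=env.read_camera("wrist");cv2.imwrite("pics/w7.png",c["img"][:,:,::-1]);np.savez("w7.npz",**c)
E
```

```text
grasp [ 0.63167469 -0.12924985  0.03026657] [179.99839037 -19.60768489   1.89808985] [ 0.13406806 -0.72641473 -4.64931897] [-0.12835065  0.88273674 -0.00810415] 17.8333
```

View pics/w7.png

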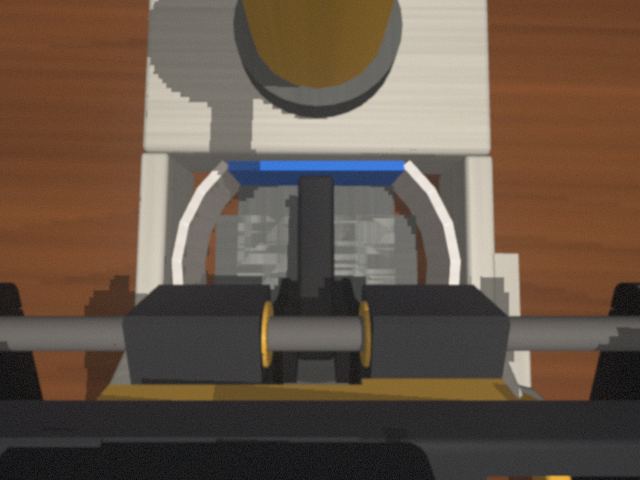

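The flat's outer edge is at row 160 and the back wall's top edge at row 153, so a gap of about 2 mm remains. I'll push on to contact.

Request:
servo_tool:
  plan:
    - {"xyz":[0.1,0,0.04],"twist":[0,0,0],"jaw":1}
    - {"xyz":[0.15,0,0.05],"twist":[0,0,0],"jaw":1}
    - {"xyz":[0.15,0,0.05],"twist":[0,0,0],"jaw":1}

```text
time_s: 18.13
tool_pos: [0.5783, -0.131, 0.1848]
tool_rot: [180.0, -19.6, 1.9]
force: [0.2, -0.4, -5.4]
grip_width: 0.0136
grasp_force: 30.0
```

Request:
servo_tool:
  plan:
    - {"xyz":[0.08,0,0.03],"twist":[0,0,0],"jaw":1}
    - {"xyz":[0.1,0,0.04],"twist":[0,0,0],"jaw":1}
    - {"xyz":[0.1,0,0.04],"twist":[0,0,0],"jaw":1}

```text
time_s: 18.38
tool_pos: [0.5792, -0.131, 0.1847]
tool_rot: [-180.0, -19.6, 1.9]
force: [-0.9, -0.0, -5.2]
grip_width: 0.0136
grasp_force: 30.0
```

```bash
python3 chk.py
```

```text
grasp [ 0.63420946 -0.12914657  0.03023411] [-179.99581307  -19.60272504    1.89610091] [-0.8901104  -0.0302795  -5.16745776] [-0.05769066  0.94841056  0.03193653] 18.3833
```

Request:
servo_tool:
  plan:
    - {"xyz":[0.08,0,0.03],"twist":[0,0,0],"jaw":1}
    - {"xyz":[0.1,0,0.04],"twist":[0,0,0],"jaw":1}
    - {"xyz":[0.1,0,0.04],"twist":[0,0,0],"jaw":1}

```text
time_s: 18.63
tool_pos: [0.5798, -0.131, 0.1844]
tool_rot: [-180.0, -19.5, 1.9]
force: [-4.3, 0.5, -2.4]
grip_width: 0.0137
grasp_force: 30.0
```

Request:
servo_tool:
  plan:
    - {"xyz":[0.08,0,0.03],"twist":[0,0,0],"jaw":1}
    - {"xyz":[0.1,0,0.04],"twist":[0,0,0],"jaw":1}
    - {"xyz":[0.1,0,0.04],"twist":[0,0,0],"jaw":1}

```text
time_s: 18.88
tool_pos: [0.5802, -0.1311, 0.1844]
tool_rot: [-179.9, -19.4, 1.9]
force: [-9.9, 1.7, 4.4]
grip_width: 0.0137
grasp_force: 30.0
```

```bash
python3 - <<'E'
exec(open("chk.py").read())
c=env.read_camera("wrist");np.savez("w8.npz",**c)
g=cv2.cvtColor(c["img"],cv2.COLOR_RGB2GRAY)
for x in(250,316,380):print(x,c["img"][144:166,x].tolist())
E
```

```text
grasp [ 0.63468687 -0.12904653  0.02972298] [-179.89052636  -19.43436067    1.85788629] [-9.88704701  1.68461749  4.37525529] [ 0.05170714  2.18412772 -0.02425673] 18.8833
250 [[146, 142, 132], [144, 138, 129], [143, 140, 129], [145, 138, 132], [144, 138, 131], [148, 143, 133], [147, 141, 132], [142, 139, 130], [141, 137, 129], [139, 135, 127], [135, 130, 123], [123, 117, 111], [117, 114, 107], [111, 109, 103], [109, 105, 100], [95, 95, 94], [78, 88, 109], [62, 81, 124], [51, 78, 129], [45, 75, 128], [44, 73, 126], [48, 76, 129]]
316 [[208, 200, 185], [210, 204, 186], [210, 201, 188], [205, 197, 183], [210, 204, 187], [214, 205, 191], [211, 203, 188], [207, 197, 186], [207, 199, 186], [199, 193, 179], [198, 190, 175], [192, 182, 168], [184, 177, 165], [177, 170, 158], [161, 158, 145], [137, 132, 128], [114, 123, 155], [82, 120, 195], [65, 120, 216], [60, 124, 219], [56, 122, 217], [58, 124, 218]]
380 [[212, 204, 190], [207, 200, 186], [207, 200, 187], [209, 200, 186], [204, 197, 182], [212, 202, 187], [212, 203, 188], [210, 202, 188], [210, 204, 188], [207, 198, 185], [196, 190, 175], [191, 183, 172], [188, 181, 167], [179, 173, 161], [164, 160, 147], [145, 140, 131], [121, 125, 151], [88, 120, 192], [67, 121, 216], [61, 122, 219], [63, 123, 218], [61, 122, 218]]
```

Contact: the flat is pressed on the back wall with about 10 N. Now release and withdraw.

Request:
servo_tool:
  plan:
    - {"xyz":[-0.05,0,-0.02],"twist":[0,0,0],"jaw":0.6}
    - {"xyz":[-0.05,0,-0.02],"twist":[0,0,0],"jaw":0.6}
    - {"xyz":[-0.05,0,-0.02],"twist":[0,0,0],"jaw":0.6}
    - {"xyz":[-0.05,0,-0.02],"twist":[0,0,0],"jaw":0.6}
    - {"xyz":[-0.05,0,-0.02],"twist":[0,0,0],"jaw":0.6}
    - {"xyz":[0,0,-1.5],"twist":[0,0,0],"jaw":0.6}
    - {"xyz":[0,0,-4],"twist":[0,0,0],"jaw":0.6}
    - {"xyz":[0,0,-7],"twist":[0,0,0],"jaw":0.6}
    - {"xyz":[0,0,-10],"twist":[0,0,0],"jaw":0.6}
    - {"xyz":[0,0,-10],"twist":[0,0,0],"jaw":0.6}

```text
time_s: 19.77
tool_pos: [0.5488, -0.1337, 0.2839]
tool_rot: [-179.9, -20.1, 1.8]
force: [1.3, -1.1, 0.7]
grip_width: 0.0349
grasp_force: 0.0
```

```bash
python3 - <<'E'
exec(open("chk.py").read())
c=env.read_camera("wrist");np.savez("w9.npz",**c);cv2.imwrite("pics/w9.png",c["img"][:,:,::-1])
for a in((135),(90),(60),(-45)):print(a,rel(o,[.4651,-.2611,.13],a))
E
```

```text
grasp [ 0.60512799 -0.13183704  0.12987871] [-179.94337346  -20.11099005    1.77781685] [ 1.32521595 -1.14576183  0.68025672] [-0.12128448  0.43746138  0.00261775] 19.7667
135 ([-7.88, 12.47, -3.97], [23.3, -10.2, -131.5])
90 ([-7.88, 12.47, -3.97], [15.4, -16.0, -87.2])
60 ([-7.88, 12.47, -3.97], [10.2, -18.4, -57.6])
-45 ([-7.88, 12.47, -3.97], [-8.3, -19.0, 46.3])
```

View pics/w9.png

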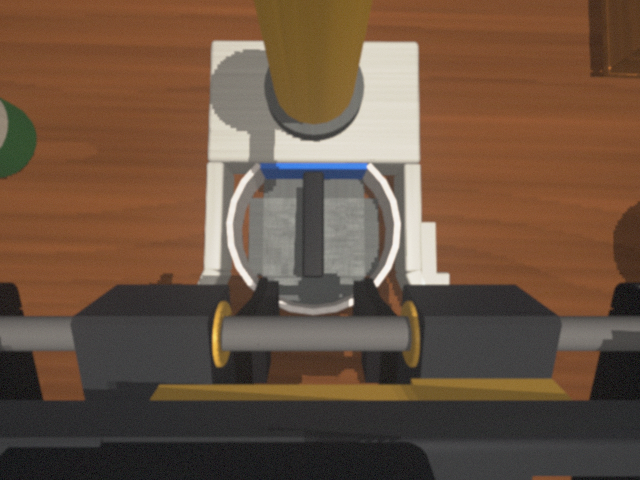

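The view shows the tray seated: the flat meets the back wall at row ~165 across columns 262–368. Now the bar.

Request:
servo_tool:
  plan:
    - {"xyz":[-1,1.6,-0.5],"twist":[-1,-2.4,5.8],"jaw":0.4}
    - {"xyz":[-2,3.1,-1],"twist":[-2.1,-4.8,11.6],"jaw":0.4}
    - {"xyz":[-3,4.7,-1.5],"twist":[-3.1,-7.1,17.4],"jaw":0.4}
    - {"xyz":[-3.9,6.2,-2],"twist":[-4.2,-9.5,23.2],"jaw":0.4}
    - {"xyz":[-4.9,7.8,-2.5],"twist":[-5.2,-11.9,29],"jaw":0.4}
    - {"xyz":[-5.9,9.4,-3],"twist":[-6.2,-14.3,34.7],"jaw":0.4}
    - {"xyz":[-6.9,10.9,-3.5],"twist":[-7.3,-16.6,40.5],"jaw":0.4}
    - {"xyz":[-7.9,12.5,-4],"twist":[-8.3,-19,46.3],"jaw":0.4}
    - {"xyz":[-7.9,12.5,-4],"twist":[-8.3,-19,46.3],"jaw":0.4}
    - {"xyz":[-7.9,12.5,-4],"twist":[-8.3,-19,46.3],"jaw":0.4}

```text
time_s: 20.65
tool_pos: [0.4639, -0.2606, 0.2892]
tool_rot: [179.5, 0.3, -45.0]
force: [-0.4, 0.0, 0.8]
grip_width: 0.052
grasp_force: 0.0
```

```bash
python3 - <<'E'
exec(open("chk.py").read())
print(o["qpos"].round(0),o["grip_width"])
c=env.read_camera("wrist")
print("exp",proj(c,[.4645,-.2615,.076]),proj(c,[.4645,-.2615,.034]),"red",blobs(mask(c,(0,150,80),(6,255,255),(0,0,640,480))))
t=env.read_camera("side");print("side exp",proj(t,[.4645,-.2615,.06]),blobs(mask(t,(0,170,110),(5,255,255),(250,250,480,420))))
print(rel(o,[.4645,-.2615,.062],-45))
E
```

```text
grasp [ 0.46219816 -0.26097876  0.12522535] [179.49079549   0.33689323 -44.97482869] [-0.35819241  0.04411958  0.84865528] [0.07725448 0.16621729 0.04146048] 20.65
[-32.  19.  68. 110. -19.  65. -92.] 0.05201002419982999
exp [310.70768093 273.37250092] [310.94503902 250.99807183] red [([313.2, 260.8], 1063.0, (300, 234, 29, 52))]
side exp [340.5364622  335.85505822] [([343.6, 337.2], 115.0, (340, 326, 8, 22))]
([0.14, -0.04, 6.32], [0.5, 0.3, 0.0])
```

Joint 3 is at 68°, near its 71° limit, so I'll turn the gripper half a turn the other way, to the equivalent grasp at yaw 135.

Request:
servo_tool:
  plan:
    - {"xyz":[0,0,0],"twist":[0,0,-6],"jaw":0.4}
    - {"xyz":[0,0,0],"twist":[0,0,-12],"jaw":0.4}
    - {"xyz":[0,0,0],"twist":[0,0,-18],"jaw":0.4}
    - {"xyz":[0,0,0],"twist":[0,0,-24],"jaw":0.4}
    - {"xyz":[0,0,0],"twist":[0,0,-30],"jaw":0.4}
    - {"xyz":[0,0,0],"twist":[0,0,-36],"jaw":0.4}
    - {"xyz":[0,0,0],"twist":[0,0,-42],"jaw":0.4}
    - {"xyz":[0,0,0],"twist":[0,0,-48],"jaw":0.4}
    - {"xyz":[0,0,0],"twist":[0,0,-54],"jaw":0.4}
    - {"xyz":[0,0,0],"twist":[0,0,-60],"jaw":0.4}

```text
time_s: 21.58
tool_pos: [0.465, -0.2583, 0.2898]
tool_rot: [-179.9, 0.5, 15.6]
force: [0.1, 0.4, -0.4]
grip_width: 0.0523
grasp_force: 0.0
```

Request:
servo_tool:
  plan:
    - {"xyz":[0,0,0],"twist":[0,0,-6],"jaw":0.4}
    - {"xyz":[0,0,0],"twist":[0,0,-12],"jaw":0.4}
    - {"xyz":[0,0,0],"twist":[0,0,-18],"jaw":0.4}
    - {"xyz":[0,0,0],"twist":[0,0,-24],"jaw":0.4}
    - {"xyz":[0,0,0],"twist":[0,0,-30],"jaw":0.4}
    - {"xyz":[0,0,0],"twist":[0,0,-36],"jaw":0.4}
    - {"xyz":[0,0,0],"twist":[0,0,-42],"jaw":0.4}
    - {"xyz":[0,0,0],"twist":[0,0,-48],"jaw":0.4}
    - {"xyz":[0,0,0],"twist":[0,0,-54],"jaw":0.4}
    - {"xyz":[0,0,0],"twist":[0,0,-60],"jaw":0.4}

```text
time_s: 22.42
tool_pos: [0.465, -0.2583, 0.2898]
tool_rot: [-179.5, 0.2, 75.6]
force: [-0.7, -0.6, -0.8]
grip_width: 0.0524
grasp_force: 0.0
```

Request:
servo_tool:
  plan:
    - {"xyz":[0,0,0],"twist":[0,0,-6],"jaw":0.4}
    - {"xyz":[0,0,0],"twist":[0,0,-12],"jaw":0.4}
    - {"xyz":[0,0,0],"twist":[0,0,-18],"jaw":0.4}
    - {"xyz":[0,0,0],"twist":[0,0,-24],"jaw":0.4}
    - {"xyz":[0,0,0],"twist":[0,0,-30],"jaw":0.4}
    - {"xyz":[0,0,0],"twist":[0,0,-36],"jaw":0.4}
    - {"xyz":[0,0,0],"twist":[0,0,-42],"jaw":0.4}
    - {"xyz":[0,0,0],"twist":[0,0,-48],"jaw":0.4}
    - {"xyz":[0,0,0],"twist":[0,0,-54],"jaw":0.4}
    - {"xyz":[0,0,0],"twist":[0,0,-60],"jaw":0.4}

```text
time_s: 23.25
tool_pos: [0.465, -0.2583, 0.2898]
tool_rot: [-179.6, -0.3, 135.6]
force: [0.1, 1.1, -0.0]
grip_width: 0.0522
grasp_force: 0.0
```

```bash
python3 - <<'E'
exec(open("chk.py").read())
print(o["qpos"].round(0),o["grip_width"])
c=env.read_camera("wrist")
print("exp",proj(c,[.4645,-.2615,.076]),"red",blobs(mask(c,(0,150,80),(6,255,255),(0,0,640,480)),1))
print(rel(o,[.4645,-.2615,.06],135))
E
```

```text
grasp [ 0.46350206 -0.25840731  0.12582574] [-179.61320405   -0.3339323   135.59703658] [ 0.06269334  1.05257308 -0.04100251] [-0.00683799  0.05260584  0.0255706 ] 23.25
[ -9.  11.  39. 109.  -7.  63.  78.] 0.052183998945784044
exp [315.23343236 281.05853071] red [([314.5, 281.9], 1063.0, (300, 255, 26, 55))]
([-0.23, -0.22, 6.58], [-0.4, -0.3, 0.6])
```

Joint 3 is back at 39°. Descend, grip the post, and compute the closing arc.

Request:
servo_tool:
  plan:
    - {"xyz":[-0.1,-0.1,2],"twist":[-0.4,-0.3,0.6],"jaw":0.4}
    - {"xyz":[-0.2,-0.2,4],"twist":[-0.4,-0.3,0.6],"jaw":0.4}
    - {"xyz":[-0.2,-0.2,5.5],"twist":[-0.4,-0.3,0.6],"jaw":0.4}
    - {"xyz":[-0.2,-0.2,6.6],"twist":[-0.4,-0.3,0.6],"jaw":0.4}
    - {"xyz":[-0.2,-0.2,6.6],"twist":[-0.4,-0.3,0.6],"jaw":1}
    - {"xyz":[-0.2,-0.2,6.6],"twist":[-0.4,-0.3,0.6],"jaw":1}
    - {"xyz":[-0.2,-0.2,6.6],"twist":[-0.4,-0.3,0.6],"jaw":1}
    - {"xyz":[-0.2,-0.2,6.6],"twist":[-0.4,-0.3,0.6],"jaw":1}
    - {"xyz":[-0.2,-0.2,6.6],"twist":[-0.4,-0.3,0.6],"jaw":1}
    - {"xyz":[-0.2,-0.2,6.6],"twist":[-0.4,-0.3,0.6],"jaw":1}
  newtons: 12

```text
time_s: 24.13
tool_pos: [0.4638, -0.2629, 0.2247]
tool_rot: [-180.0, 0.0, 134.5]
force: [0.8, -0.2, 0.6]
grip_width: 0.0202
grasp_force: 0.0
```

```bash
python3 - <<'E'
exec(open("chk.py").read())
print(o["grip_width"],o["grasp_force"])
p=o["tool_pos"];pv=np.array([.588,-.2274]);d=p[:2]-pv;a0=np.degrees(np.arctan2(d[1],d[0]))%360;print(np.linalg.norm(d),a0)
l=[]
for k in range(0,21):
    a=np.radians(a0+(92-a0)*k/20);q=pv+.127*np.array([np.cos(a),np.sin(a)]);l.append(rel(o,[*q,p[2]-.164],135)[0][:2])
l=np.array(l)-l[0];print(l[:11].round(1).tolist());print((l[10:]-l[10]).round(1).tolist())
E
```

```text
grasp [ 0.46383581 -0.26297801  0.06072859] [-1.79988036e+02  2.76178871e-02  1.34488819e+02] [ 0.78621799 -0.16860369  0.60651356] [-0.04763556  0.0015309  -0.01115578] 24.1333
0.020154879497491344 0.0
0.12916855904545013 195.95106107503696
[[0.0, 0.0], [1.0, 0.6], [1.9, 1.3], [2.8, 2.0], [3.6, 2.9], [4.3, 3.8], [4.9, 4.8], [5.4, 5.8], [5.9, 6.8], [6.2, 7.9], [6.5, 9.1]]
[[0.0, 0.0], [0.1, 1.2], [0.2, 2.3], [0.1, 3.4], [-0.1, 4.6], [-0.4, 5.7], [-0.7, 6.8], [-1.2, 7.8], [-1.8, 8.8], [-2.4, 9.8], [-3.2, 10.7]]
```

Request:
servo_tool:
  plan:
    - {"xyz":[0,0,0],"twist":[0,0,0],"jaw":1}
    - {"xyz":[0,0,0],"twist":[0,0,0],"jaw":1}
    - {"xyz":[0,0,0],"twist":[0,0,0],"jaw":1}

```text
time_s: 24.38
tool_pos: [0.4644, -0.2625, 0.2246]
tool_rot: [180.0, 0.1, 134.5]
force: [2.1, 0.5, 0.4]
grip_width: 0.0139
grasp_force: 12.0
```

Request:
servo_tool:
  plan:
    - {"xyz":[1,0.6,0],"twist":[0,0,0],"jaw":1}
    - {"xyz":[1.9,1.3,0],"twist":[0,0,0],"jaw":1}
    - {"xyz":[2.8,2,0],"twist":[0,0,0],"jaw":1}
    - {"xyz":[3.6,2.9,0],"twist":[0,0,0],"jaw":1}
    - {"xyz":[4.3,3.8,0],"twist":[0,0,0],"jaw":1}
    - {"xyz":[4.9,4.8,0],"twist":[0,0,0],"jaw":1}
    - {"xyz":[5.4,5.8,0],"twist":[0,0,0],"jaw":1}
    - {"xyz":[5.9,6.8,0],"twist":[0,0,0],"jaw":1}
    - {"xyz":[6.2,7.9,0],"twist":[0,0,0],"jaw":1}
    - {"xyz":[6.5,9.1,0],"twist":[0,0,0],"jaw":1}

```text
time_s: 25.22
tool_pos: [0.4805, -0.1524, 0.2234]
tool_rot: [-179.7, -0.4, 134.4]
force: [-6.5, 1.2, 6.2]
grip_width: 0.0136
grasp_force: 12.0
```

Request:
servo_tool:
  plan:
    - {"xyz":[0.1,1.2,0],"twist":[0,0,0],"jaw":1}
    - {"xyz":[0.2,2.3,0],"twist":[0,0,0],"jaw":1}
    - {"xyz":[0.1,3.4,0],"twist":[0,0,0],"jaw":1}
    - {"xyz":[-0.1,4.6,0],"twist":[0,0,0],"jaw":1}
    - {"xyz":[-0.4,5.7,0],"twist":[0,0,0],"jaw":1}
    - {"xyz":[-0.7,6.8,0],"twist":[0,0,0],"jaw":1}
    - {"xyz":[-1.2,7.8,0],"twist":[0,0,0],"jaw":1}
    - {"xyz":[-1.8,8.8,0],"twist":[0,0,0],"jaw":1}
    - {"xyz":[-2.1,9.3,0],"twist":[0,0,0],"jaw":1}
    - {"xyz":[-2.4,9.8,0],"twist":[0,0,0],"jaw":1}

```text
time_s: 26.05
tool_pos: [0.5701, -0.1006, 0.2235]
tool_rot: [-179.9, -0.1, 134.5]
force: [-2.1, 3.0, 1.5]
grip_width: 0.0136
grasp_force: 12.0
```

```bash
python3 chk.py
```

```text
grasp [ 0.56969971 -0.10056584  0.0595386 ] [-1.79912136e+02 -9.57606667e-02  1.34512564e+02] [-2.05459165  3.01216235  1.47099069] [ 0.51578697  0.35956668 -0.11831235] 26.05
```

Request:
servo_tool:
  plan:
    - {"xyz":[-0.3,0.3,0],"twist":[0,0,0],"jaw":1}
    - {"xyz":[-0.6,0.6,0],"twist":[0,0,0],"jaw":1}
    - {"xyz":[-0.8,0.8,0],"twist":[0,0,0],"jaw":1}
    - {"xyz":[-0.9,0.9,0],"twist":[0,0,0],"jaw":1}
    - {"xyz":[-0.9,0.9,0],"twist":[0,0,0],"jaw":1}

```text
time_s: 26.47
tool_pos: [0.5827, -0.1001, 0.2236]
tool_rot: [180.0, -0.1, 134.5]
force: [-0.3, 5.5, -0.7]
grip_width: 0.0137
grasp_force: 12.0
```

Request:
servo_tool:
  plan:
    - {"xyz":[-0.1,0.1,0],"twist":[0,0,0],"jaw":1}
    - {"xyz":[-0.2,0.2,0],"twist":[0,0,0],"jaw":1}
    - {"xyz":[-0.2,0.2,0],"twist":[0,0,0],"jaw":1}

```text
time_s: 26.72
tool_pos: [0.5854, -0.1001, 0.2236]
tool_rot: [180.0, -0.1, 134.5]
force: [-1.2, 4.5, 0.4]
grip_width: 0.0137
grasp_force: 12.0
```

```bash
python3 chk.py
```

```text
grasp [ 0.58512695 -0.099818    0.0595783 ] [ 1.79995329e+02 -1.27139901e-01  1.34527500e+02] [-1.15839723  4.49089982  0.3970021 ] [ 1.15140844  0.23132278 -0.09876666] 26.7167
```

Request:
servo_tool:
  plan:
    - {"xyz":[-0.05,0.15,0],"twist":[0,0,0],"jaw":1}
    - {"xyz":[-0.1,0.2,0],"twist":[0,0,0],"jaw":1}
    - {"xyz":[-0.1,0.2,0],"twist":[0,0,0],"jaw":1}

```text
time_s: 26.97
tool_pos: [0.587, -0.1, 0.2236]
tool_rot: [-179.9, -0.1, 134.5]
force: [-2.3, 4.7, 1.2]
grip_width: 0.0136
grasp_force: 12.0
```

Request:
servo_tool:
  plan:
    - {"xyz":[-0.1,0.1,0],"twist":[0,0,0],"jaw":1}
    - {"xyz":[-0.15,0.15,0],"twist":[0,0,0],"jaw":1}
    - {"xyz":[-0.15,0.15,0],"twist":[0,0,0],"jaw":1}

```text
time_s: 27.22
tool_pos: [0.5879, -0.1002, 0.2235]
tool_rot: [-179.8, -0.4, 134.5]
force: [-8.3, 5.5, 6.5]
grip_width: 0.0133
grasp_force: 12.0
```

```bash
python3 chk.py
```

```text
grasp [ 0.5867437  -0.09984795  0.05945569] [-179.79050171   -0.35922144  134.48403944] [-8.30886341  5.48339816  6.46164095] [ 1.17021475  1.55538638 -0.07063973] 27.2167
```

Request:
servo_tool:
  plan:
    - {"xyz":[0,0,0],"twist":[0,0,0],"jaw":0.6}
    - {"xyz":[0,0,0],"twist":[0,0,0],"jaw":0.6}
    - {"xyz":[0,0,0],"twist":[0,0,0],"jaw":0.6}
    - {"xyz":[0,0,0],"twist":[0,0,0],"jaw":0.6}
    - {"xyz":[0,0,0],"twist":[0,0,0],"jaw":0.6}
    - {"xyz":[0,0,-2],"twist":[0,0,0],"jaw":0.6}
    - {"xyz":[0,0,-5],"twist":[0,0,0],"jaw":0.6}
    - {"xyz":[0,0,-8],"twist":[0,0,0],"jaw":0.6}
    - {"xyz":[0,0,-11],"twist":[0,0,0],"jaw":0.6}
    - {"xyz":[0,0,-11],"twist":[0,0,0],"jaw":0.6}

```text
time_s: 28.05
tool_pos: [0.5915, -0.1018, 0.3405]
tool_rot: [179.6, 0.4, 134.5]
force: [1.0, 0.4, 0.7]
grip_width: 0.0345
grasp_force: 0.0
```

Request:
servo_tool:
  plan:
    - {"xyz":[2,-2,0],"twist":[0,0,0],"jaw":0.6}
    - {"xyz":[4,-4,0],"twist":[0,0,0],"jaw":0.6}
    - {"xyz":[6,-6,0],"twist":[0,0,0],"jaw":0.6}
    - {"xyz":[7,-7,0],"twist":[0,0,0],"jaw":0.6}
    - {"xyz":[7,-7,0],"twist":[0,0,0],"jaw":0.6}

```text
time_s: 28.47
tool_pos: [0.488, -0.1003, 0.3336]
tool_rot: [-180.0, -0.2, 134.4]
force: [0.8, 0.1, -0.8]
grip_width: 0.0349
grasp_force: 0.0
```

```bash
python3 - <<'E'
exec(open("chk.py").read())
t=env.read_camera("top");s=env.read_camera("side");w=env.read_camera("wrist")
for n,c,b in(("top",t,(340,150,415,260)),("side",s,(340,240,430,340)),("wrist",w,(0,0,640,480))):
    r=blobs(mask(c,(0,150,100),(6,255,255),b),1);y=blobs(mask(c,(18,130,100),(32,255,255),b),2);bl=blobs(mask(c,(100,130,60),(125,255,255),(0,0,640,480) if n=="wrist" else b),2);print(n,r,y,bl)
O=[.6547,-.130];ps=np.radians(2)
D=lambda x,y,z:[O[0]+x*np.cos(ps)-y*np.sin(ps),O[1]+x*np.sin(ps)+y*np.cos(ps),z]
for n,c in(("top",t),("side",s),("wrist",w)):print(n,"post",proj(c,D(-.07,.032,.076)).round(1),proj(c,D(-.07,.032,.034)).round(1),"pivot",proj(c,D(-.07,-.095,.034)).round(1))
E
```

```text
grasp [ 0.48762701 -0.1001097   0.16957881] [-1.79962582e+02 -1.52652466e-01  1.34423957e+02] [ 0.79212589  0.06906015 -0.79237978] [-0.09810493 -0.08330301  0.02032105] 28.4667
top [] [([367.8, 169.8], 152.5, (363, 158, 11, 23)), ([402.1, 225.1], 30.5, (399, 222, 7, 7))] [([369.2, 190.0], 22.0, (360, 189, 22, 3))]
side [([372.6, 268.4], 78.0, (369, 260, 7, 20))] [([380.2, 300.6], 277.0, (369, 281, 26, 47))] [([420.8, 284.6], 55.0, (417, 276, 9, 16)), ([415.4, 272.0], 5.5, (414, 270, 4, 5))]
wrist [([395.5, 308.6], 64.5, (391, 304, 10, 12))] [([353.5, 391.1], 7417.0, (151, 350, 420, 51)), ([219.9, 333.9], 584.5, (212, 301, 19, 66))] [([54.9, 28.5], 2608.0, (0, 9, 117, 36))]
top post [362.6 223.7] [361.6 225.7] pivot [402.1 224.6]
side post [371.2 266.5] [370.2 279. ] pivot [390.5 319.4]
wrist post [408.6 340.3] [396.3 313.9] pivot [293.8 409.9]
```

Request:
servo_tool:
  plan:
    - {"xyz":[2.5,2,-0.5],"twist":[0,0,0],"jaw":0.6}
    - {"xyz":[5,4,-1],"twist":[0,0,0],"jaw":0.6}
    - {"xyz":[7.5,6.5,-2],"twist":[0,0,0],"jaw":0.6}
    - {"xyz":[10,9,-3],"twist":[0,0,0],"jaw":0.6}
    - {"xyz":[12.5,11.5,-3],"twist":[0,0,0],"jaw":0.6}
    - {"xyz":[15,14,-3],"twist":[0,0,0],"jaw":0.6}
    - {"xyz":[15,14,-3],"twist":[0,0,0],"jaw":0.6}

```text
time_s: 29.2
tool_pos: [0.4856, 0.1141, 0.3638]
tool_rot: [179.9, -0.1, 135.1]
force: [-0.7, 0.7, -0.4]
grip_width: 0.0345
grasp_force: 0.0
```

```bash
python3 - <<'E'
exec(open("chk.py").read())
t=env.read_camera("top");t0=dict(np.load("top0.npz"))
B=(340,150,415,260)
for c in(t0,t):print(blobs(mask(c,(0,150,120),(6,255,255),B),1),blobs(mask(c,(18,130,120),(32,255,255),(355,205,415,245)),1))
r=blobs(mask(t,(0,150,120),(6,255,255),B),1)[0][0]
po=plane(t,r,.076);pv=np.array([.588,-.2274]);d=po[:2]-pv;print(po,np.linalg.norm(d),np.degrees(np.arctan2(d[1],d[0])))
m=mask(t,(100,110,60),(125,255,255),(340,175,415,215));k=max(cv2.findContours(m,0,2)[0],key=cv2.contourArea)
print(cv2.minAreaRect(k));q=cv2.boundingRect(k);print(plane(t,(q[0],q[1]+1),.034),plane(t,(q[0]+q[2],q[1]+1),.034))
# bystanders: changed pixels
df=(cv2.absdiff(t["img"],t0["img"]).max(2)>60).astype(np.uint8)
cs,_=cv2.findContours(df,0,2);print([cv2.boundingRect(c) for c in cs if cv2.contourArea(c)>25])
E
```

```text
grasp [0.4854822  0.11456883 0.19980753] [ 1.79906960e+02 -1.38514611e-01  1.35118349e+02] [-0.7271858   0.74058922 -0.38621166] [ 0.04939761 -0.02398249  0.00598381] 29.2
[([363.0, 224.7], 13.0, (361, 223, 5, 5))] [([385.0, 225.7], 118.5, (364, 222, 42, 8))]
[([362.1, 222.3], 11.5, (360, 221, 6, 5))] [([384.2, 225.2], 115.0, (364, 222, 42, 7))]
[ 0.58799352 -0.09894954  0.076     ] 0.1284504561820864 90.00289114021653
((370.5, 190.0), (2.0, 23.0), 90.0)
[ 0.69756918 -0.09235249  0.034     ] [ 0.69806701 -0.16814674  0.034     ]
[(350, 434, 7, 10), (274, 419, 16, 10), (257, 404, 15, 10), (322, 396, 21, 15), (328, 385, 16, 6), (200, 381, 22, 19), (42, 360, 24, 15), (58, 346, 31, 23), (24, 341, 15, 26), (37, 333, 21, 28), (86, 332, 37, 27), (40, 323, 24, 16), (97, 321, 24, 10), (50, 311, 35, 38), (253, 237, 40, 39), (352, 189, 42, 41)]
```

```bash
python3 -c "
from cell import env
print(env.sign_off())"
```

```text
the job is handed in; nothing more can be done
None
```

The job is handed in at about 29 s: tray turned and slid home against the bay's back wall, bar swung shut against its stop, nothing else moved in the before/after top views; I viewed 11 pictures, one over the limit of 10.

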